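Hold an angle bracket home against fence, stop and breadboard

ROBOT

A 6-joint arm with a two-finger parallel gripper is mounted at the origin on the work surface. World frame = base frame: x ahead of the robot, y to its left, z up, the work surface at z = 0. Lengths are in m, angles in rad, forces in N, time in s.
With the tool pointing down it reaches from about 0.3 to 0.85 m from the base axis. Payload 4.2 kg.
Tool frame: the origin (TCP) lies on the centre line of the jaws, within the pads' length; the fingertips stand 19 mm ahead of it and the grasp point (between the pads) is the TCP (manip.tip_extent is the distance from the TCP to the fingertips, in m); z points along the fingers, y is the direction in which the jaws open and shut (so a half turn about z gives the same grasp; the last joint's range is limited). The gripper opens to 91 mm and grips with 3 to 60 N. Pads are 32 mm wide; open, the fingers measure 118 mm over their backs; the gripper's body (76 mm by 178 mm) begins 60 mm behind the grasp point.
Start: joints at [1.125, 0.32, 1.565, -0, 1.257, -0.02], TCP at [0.238, 0.524, 0.233] pointing down, gripper open.
Joint ranges: [-3.11, 3.11], [-0.84, 2.01], [0.21, 2.61], [-1.34, 4.49], [0.05, 2.63], [-2.56, 2.56]. Speed limits (rad/s): [2.57, 2.57, 3.14, 3.14, 3.14, 3.14].

INTERFACE

Orientations are given as [roll, pitch, yaw] about the fixed x, y, z axes, in that order (R = Rz(yaw) Ry(pitch) Rx(roll)).
In Python, from rig import monitor, eyes, manip gives the robot as it stands.
- The arm moves only by the shell command python3 -m creep 'ROWS' [FORCE]. ROWS is JSON, a list of rows, each an object of numbers: "dx", "dy", "dz": the shift along the tool's x, y, z in cm; "twist": the turn about the tool's z in rad; "claw": the closure, from -1 (fully open) to 1 (shut). A call has 1 to 5 rows; each row is the pose to reach, as a shift and turn from the pose measured when the call began, along the tool's axes at that moment; what a row does not reach only later rows make up. A row lasts 1/12 s, in which the tool goes at most 41.7 mm and 7.16 degrees, less where a joint would pass 70% of its speed; a pose out of reach is approached as far as the arm can. A call with a gripper value outside its range is refused whole. The fingers move at their own pace and stop on an object; FORCE is the grip in N (left out, the last holds). Time passes only in rows, so rows that repeat a pose let the fingers close. It gives the time, the measured TCP pose, the force and the opening at its end, in the units of the state.
- monitor.read_state(): the state, without advancing time (a new reading comes with each control period).
- eyes.get_image(name): name is "scene" or "side" or "wrist"; returns (picture, depth): 384x512x3 uint8, red, green, blue; 384x512 float32, m along the optical axis (not along the pixel's ray), 0 where there is no reading.
- eyes.get_calibration(name): a dict with "camera_matrix" (3x3 intrinsics, pixels), "R" (3x3) and "t" (3): a world point X has camera coordinates R X + t. Camera axes: x right, y down, z forward; pixel columns grow to the right and rows downward; lengths in m; the calibration is good to about 2 mm. The wrist camera is an equidistant fisheye: a pixel r from the principal point sees the ray r / f radians off the axis. A picture is of the moment at which its call begins: read the wrist's pose just before it. get_calibration takes no time and is no camera call; for the wrist camera it gives the pose at the moment of the call.
- manip.finish_job(): hands the job in, once; it reports no verdict.
The state is a dict: "t": time; "joints": joint angles; "qvel": joint speeds; "tau": joint torques, N m; "tool_pos": TCP position; "tcp_rot": TCP orientation; "contact_force": force on the tool from outside, world axes, zero at the start; "torque": the same for the moment, N m; "width": finger opening in m.
Only numpy, scipy, OpenCV 4.12 (cv2) and the standard library are available. Lean on these libraries where they do the work, as an engineer would, in place of code of your own. Each camera call takes 0.05 s, during which the arm holds its last target.

TASK

Bring the loose angle bracket to the fence rail on the breadboard: foot flat on the board, the back of its upright flush against the fence, one end of it touching the solid stop block (not the strap clamp at the fence's other end). Then hold it home for the colleague who will bolt it down: with one firm diagonal push of some 20 N, best low in its inside corner, press it about equally down onto the board and into the fence, and finish while still pushing. Leave the other things on the table where they are.

Things in the scene. Friction and masses are not known exactly. Their poses are not given: they have to be found in the camera images.
- bracket_mid (a point): Loose aluminium angle bracket, 0.38 kg, standing on its foot: 65 deep (its x), 90 wide (y), 70 mm high. Upright: plate 10 thick, 90 wide, at the +x end, its flat back facing +x. Foot: plate 10 thick, reaching 65 from that back to -x. Point: middle of the upright, 5 from its back, 35 above the underside; z up. Grip it across the upright, above fence height. Friction on the board about 0.25.
- bracket_corner (a point): The bracket's inside corner, half-way across its width: the line where the foot's top (10 mm above the underside) meets the upright's inner face (10 mm from the back). Axes as bracket_mid. Webs 8 mm thick, 45 mm long and high, close the corner at both side ends; its middle 74 mm is open.
- fence: Aluminium rail fixed on the breadboard: 25 mm deep (its x), 320 mm long (its y), 20 mm high. Origin at the centre of its underside. Its x points away from the robot; the working face, 12.5 mm from the origin on the -x side, looks to the robot. The bracket's back goes against this face, bracket x along fence x.
- stop: Solid steel stop block with one screw in its top, fixed in front of the fence's face near its left or its right end: 50 mm along the fence's x, 40 mm along its y, 20 mm high. Origin at the centre of its underside; axes as the fence's. The bracket's side end goes against the face that looks to the middle of the fence, 20 mm from the origin.
- clamp: Dark slotted strap clamp with a nut, fixed in front of the fence near its other end: 50 mm along the fence's x, 28 mm along its y, 24 mm high. Not used. Origin at the centre of its underside.
- board: Dark grey breadboard with a grid of holes, fixed: 500 x 900 mm, its top 12 mm above the table. Origin at the centre of its underside.
- lens: Bystander: square black lens mount on a steel post, 130 mm high, 50 mm wide, loose on the board at the left. Origin at the centre of its underside.
- post: Bystander: steel post 75 mm high with a round base 32 mm across, loose on the board at the right. Origin at the centre of its underside.
- driver: Bystander: screwdriver 170 mm long, lying on the board at the right.
- tape: Bystander: roll of tape, 90 mm across, 18 mm high, lying on the board at the left. Origin at the centre of its underside.
- pen: Bystander: pen 130 mm long, 10 mm thick, lying on the board behind the fence.
- gauge_block: Bystander: steel block 30 x 50 x 16 mm lying on the board behind the fence. Origin at the centre of its underside.
- bottle: Bystander: bottle with a blue cap, 170 mm high, 76 mm across, on the table to the right of the board. Origin at the centre of its underside.
- mouse: Bystander: black computer mouse about 90 x 60 x 34 mm on the table to the left of the board.

How it is judged:
By the outcome, as a careful person would: the job done as asked, in the order asked, and still so for the second after the job is handed in, while the arm keeps its last pose, push and grip.
It also fails if it takes over 51 s, if anything falls off the work surface, if the arm or the gripper's body presses on something with over 40 N, if the wrist force passes 120 N, or if a joint passes its speed limit or range.

## Working session

There is one attempt and no reset: what is moved stays moved. The work goes in short steps, Python scripts to look and compute and a shell command to move; the robot and the scene stay as the last step left them, time stands still between calls to the robot, and variables do not carry over. Pictures are saved under pics/ and viewed, and the job is handed in when it is done.

```bash
ls; mkdir -p pics; python3 - <<'E'
from rig import monitor, eyes, manip
import cv2,numpy as np
print(monitor.read_state())
for n in ["scene","side"]:
    p,d=eyes.get_image(n); cv2.imwrite(f"pics/{n}0.png",p[:,:,::-1]); np.savez(f"{n}0.npz",p=p,d=d,**eyes.get_calibration(n))
    print(n,eyes.get_calibration(n), (d>0).mean())
E
```

```text
pics
{'t': 0.0, 'joints': array([ 1.12500954e+00,  3.20313335e-01,  1.56567704e+00, -3.82077533e-05,
        1.25739050e+00, -2.00011077e-02]), 'qvel': array([-0.00124796,  0.00046947,  0.0005472 , -0.0001582 , -0.00097395,
       -0.00173226]), 'tau': array([ 7.98124383e-04, -4.12457907e+01, -2.31970060e+01,  7.26225972e-02,
        4.57828282e-02, -1.55576595e-04]), 'tool_pos': array([0.23730367, 0.52323208, 0.23210871]), 'tcp_rot': array([-3.13980407e+00,  5.54313952e-07,  2.71581878e+00]), 'contact_force': array([-0.0743897 , -0.88624226,  0.59776225]), 'torque': array([-0.00433402,  0.0216401 , -0.02794642]), 'width': 0.09095601659340774}
scene {'camera_matrix': array([[362.85530129,   0.        , 262.54411648],
       [  0.        , 362.85530129, 198.99864542],
       [  0.        ,   0.        ,   1.        ]]), 'R': array([[-0.42945392,  0.90298422, -0.01374125],
       [ 0.75125387,  0.34876484, -0.56033982],
       [-0.50118555, -0.2509633 , -0.82814882]]), 't': array([ 0.24519156, -0.42528262,  1.85476979])} 0.9959665934244791
side {'camera_matrix': array([[458.69636772,   0.        , 253.59847216],
       [  0.        , 458.69636772, 191.38177304],
       [  0.        ,   0.        ,   1.        ]]), 'R': array([[ 9.63963080e-01, -2.66036008e-01,  1.53856336e-04],
       [-1.87264500e-01, -6.78950524e-01, -7.09900129e-01],
       [ 1.88963457e-01,  6.84288703e-01, -7.04302338e-01]]), 't': array([-0.57045914,  0.15276243,  1.67521261])} 0.9958750406901041
```

View pics/scene0.png

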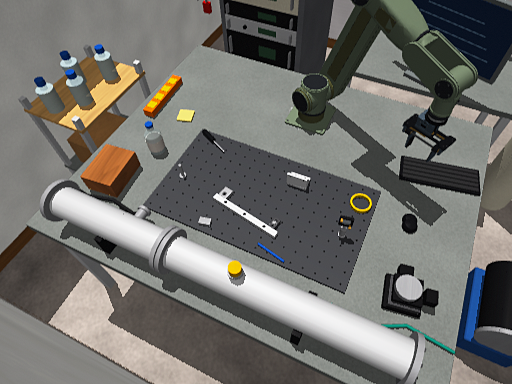

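View pics/side0.png

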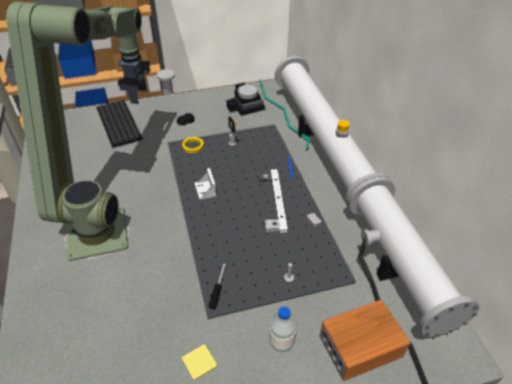

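The scene view shows the bracket at about (298,181), the fence from (220,192) to (276,235), and a bright block at its right end near (226,191). The dark clamp is near (275,222). I'll zoom in and back-project.

```bash
cat > h.py <<'E'
import numpy as np,cv2
def load(f): return np.load(f)
def world(z,mask=None):
    K,R,t,d=z['camera_matrix'],z['R'],z['t'],z['d']
    v,u=np.mgrid[:384,:512]
    c=np.stack([(u-K[0,2])/K[0,0]*d,(v-K[1,2])/K[1,1]*d,d],-1)
    return (c-t)@R
def ray(z,uv,h):
    K,R,t=z['camera_matrix'],z['R'],z['t']
    dd=R.T@np.array([(uv[0]-K[0,2])/K[0,0],(uv[1]-K[1,2])/K[1,1],1]);C=-R.T@t
    return C+dd*(h-C[2])/dd[2]
E
python3 - <<'E'
from h import *
for n,(a,b,c,d) in dict(scene=(195,325,160,250),side=(185,300,155,245)).items():
    z=load(n+'0.npz'); p=z['p'][c:d,a:b,::-1]
    cv2.imwrite(f'pics/{n}z.png',cv2.resize(p,None,fx=6,fy=6,interpolation=cv2.INTER_CUBIC))
    W=world(z); 
    br=(z['p'].min(-1)>120); 
    print(n)
    m=np.zeros_like(br); m[c:d,a:b]=br[c:d,a:b]
    k,l,s,ce=cv2.connectedComponentsWithStats(m.astype(np.uint8))
    for i in range(1,k):
        if s[i,4]>15:
            q=W[l==i]; print(s[i],ce[i].round(1),np.percentile(q,[2,50,98],axis=0).round(3).tolist())
E
```

```text
scene
[293 160  32  12 191] [313.4 163.3] [[0.255, 0.048, -0.005], [0.291, 0.132, 0.002], [0.321, 0.18, 0.014]]
[287 172  24   9  97] [298.6 175.8] [[0.388, 0.061, 0.02], [0.445, 0.107, 0.08], [0.456, 0.147, 0.088]]
[213 187  64  50 527] [242.2 210.9] [[0.602, -0.181, 0.024], [0.68, -0.052, 0.033], [0.72, 0.119, 0.039]]
[198 216  13   9  83] [204.3 220.2] [[0.763, -0.187, 0.024], [0.779, -0.164, 0.03], [0.795, -0.139, 0.034]]
[195 231  44  19 454] [209.7 242.9] [[0.824, -0.175, -0.004], [0.846, -0.087, 0.002], [0.951, -0.003, 0.172]]
side
[291 155   9  16  77] [296.4 160.1] [[0.822, 0.137, -0.009], [0.835, 0.195, -0.001], [0.854, 0.229, 0.005]]
[194 168  22  31 426] [205.7 185.7] [[0.387, 0.057, 0.009], [0.428, 0.106, 0.026], [0.466, 0.192, 0.085]]
[265 169  23  64 657] [277.2 205.4] [[0.597, -0.187, 0.009], [0.671, -0.089, 0.03], [0.721, 0.128, 0.037]]
[185 223   5  22  65] [186.3 236.5] [[0.301, -0.138, -0.007], [0.311, -0.105, -0.001], [0.317, -0.038, 0.005]]
```

```bash
ls pics
```

```text
scene0.png
scenez.png
side0.png
sidez.png
```

View pics/scenez.png

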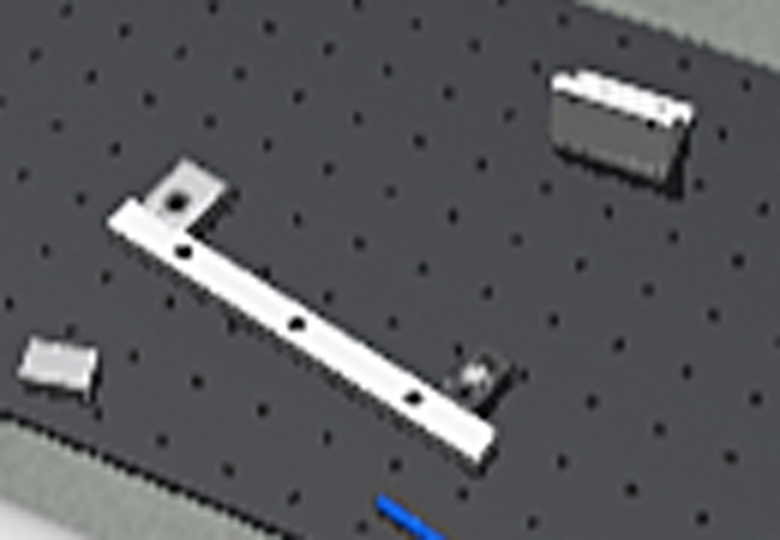

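View pics/sidez.png

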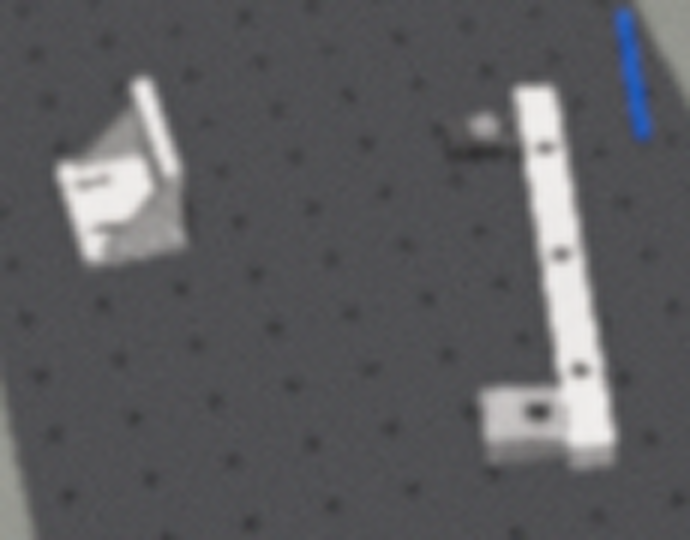

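Stop confirmed: bright block with a screw, at the fence's robot-right end. Clamp at the left end. Next I cast rays through the corners from both views.

```bash
python3 - <<'E'
from h import *
zs,zd=load('scene0.npz'),load('side0.npz')
S=lambda a,h: ray(zs,(195+(a[0]+.5)/6-.5,160+(a[1]+.5)/6-.5),h)
D=lambda a,h: ray(zd,(185+(a[0]+.5)/6-.5,155+(a[1]+.5)/6-.5),h)
def show(n,f,pts,h): print(n,[f(p,h)[:2].round(4).tolist() for p in pts])
show('fence side',D,[(513,87),(555,87),(615,443),(567,447)],.032)
show('fence scene',S,[(127,198),(107,222),(496,432),(478,458)],.032)
show('stop side',D,[(478,388),(486,445),(566,445)],.032)
show('stop scene',S,[(185,157),(230,188),(188,232)],.032)
show('brk side top',D,[(132,80),(151,78),(182,172),(163,178)],.082)
show('brk scene top',S,[(551,85),(555,73),(695,105),(687,125)],.082)
show('brk foot side',D,[(56,170),(88,265)],.022)
for z in(zs,zd):
  W=world(z)
  for n,box,zr in [('fence',(.58,.78,-.22,.16),(.028,.04)),('brk',(.38,.52,.03,.18),(.074,.09))]:
    m=(W[...,0]>box[0])&(W[...,0]<box[1])&(W[...,1]>box[2])&(W[...,1]<box[3])&(W[...,2]>zr[0])&(W[...,2]<zr[1])&(z['p'].min(-1)>150)
    q=W[m][:,:2].astype(np.float32)
    print(n,len(q),cv2.minAreaRect(q),np.median(W[m][:,2]))
E
```

```text
fence side [[0.6985, 0.1332], [0.7261, 0.1256], [0.6648, -0.188], [0.6361, -0.1833]]
fence scene [[0.6408, -0.1883], [0.6649, -0.1909], [0.7031, 0.1281], [0.7258, 0.1254]]
stop side [[0.5981, -0.1238], [0.5898, -0.1689], [0.636, -0.1817]]
stop scene [[0.5915, -0.1681], [0.6021, -0.1256], [0.6482, -0.1346]]
brk side top [[0.4421, 0.1534], [0.4545, 0.152], [0.4555, 0.0592], [0.4428, 0.057]]
brk scene top [[0.4568, 0.0594], [0.4456, 0.0577], [0.4307, 0.1583], [0.4495, 0.1596]]
brk foot side [[0.3847, 0.1457], [0.3889, 0.0529]]
fence 507 ((0.687617838382721, -0.03129199147224426), (0.18140625953674316, 0.31442633271217346), 0.3484468162059784) 0.03310578970611677
brk 59 ((0.4494389593601227, 0.10451740026473999), (0.015267769806087017, 0.08668190240859985), 2.9898767471313477) 0.08302806760534955
fence 444 ((0.7214948534965515, -0.04441918432712555), (0.3225520849227905, 0.1830722838640213), 74.36320495605469) 0.03126616150123447
brk 46 ((0.4469650685787201, 0.10219612717628479), (0.010858047753572464, 0.09163457900285721), 1.1339322328567505) 0.08142048649109343
```

```bash
python3 -m creep '[{"dx":-36.4,"dy":-29.4,"dz":1,"twist":1.145,"claw":-1},{"dx":-36.4,"dy":-29.4,"dz":1,"twist":1.145,"claw":-1},{"dx":-36.4,"dy":-29.4,"dz":1,"twist":1.145,"claw":-1},{"dx":-36.4,"dy":-29.4,"dz":1,"twist":1.145,"claw":-1},{"dx":-36.4,"dy":-29.4,"dz":1,"twist":1.145,"claw":-1}]'
cat > go.py <<'E'
# work out deltas (cm, rad) from current pose to target x y z yaw
import sys,numpy as np
from rig import monitor
from scipy.spatial.transform import Rotation as R
s=monitor.read_state(); T=np.array(list(map(float,sys.argv[1:4]))); yaw=float(sys.argv[4])
r=R.from_euler('xyz',s['tcp_rot']); d=r.inv().apply(T-s['tool_pos'])*100
dy=(yaw-s['tcp_rot'][2]+np.pi)%(2*np.pi)-np.pi
print('t',s['t'],'pos',s['tool_pos'].round(4),'rpy',s['tcp_rot'].round(4),'F',s['contact_force'].round(2),'M',s['torque'].round(2),'w',round(s['width'],4))
print('dx,dy,dz cm',d.round(2),'twist',round(-dy,4))
E
python3 go.py .447 .105 .2 1.5708
python3 - <<'E'
from h import *
for n in('scene','side'):
  z=load(n+'0.npz');W=world(z)
  m=(W[...,0]>.38)&(W[...,0]<.75)&(W[...,1]>.1)&(W[...,1]<.4)&(W[...,2]>.07)&(W[...,2]<.16)
  k,l,s,c=cv2.connectedComponentsWithStats(m.astype(np.uint8))
  for i in range(1,k):
    if s[i,4]>8: print(n,s[i],np.percentile(W[l==i],[2,98],axis=0).round(3).tolist())
E
```

```text
t: 0.52
tool_pos: [0.331, 0.3356, 0.228]
tcp_rot: [-3.14, 0.001, 2.086]
contact_force: [1.0, 0.5, -0.3]
width: 0.0913
t 0.5167 pos [0.331  0.3356 0.228 ] rpy [-3.1405e+00  1.0000e-03  2.0856e+00] F [ 1.01  0.46 -0.28] M [-0.05 -0.03 -0.03] w 0.0913
dx,dy,dz cm [-25.78  -1.26   2.83] twist 0.5148
scene [296 175  12   7  44] [[0.44, 0.102, 0.071], [0.455, 0.147, 0.088]]
scene [338 215  16  15 158] [[0.589, 0.336, 0.075], [0.613, 0.385, 0.147]]
side [228 116  10  18  98] [[0.583, 0.331, 0.078], [0.611, 0.39, 0.145]]
side [207 169   5   9  27] [[0.44, 0.104, 0.071], [0.452, 0.148, 0.086]]
```

```bash
python3 -m creep '[{"dx":-25.8,"dy":-1.3,"dz":2.8,"twist":0.515,"claw":-1},{"dx":-25.8,"dy":-1.3,"dz":2.8,"twist":0.515,"claw":-1},{"dx":-25.8,"dy":-1.3,"dz":2.8,"twist":0.515,"claw":-1},{"dx":-25.8,"dy":-1.3,"dz":2.8,"twist":0.515,"claw":-1},{"dx":-25.8,"dy":-1.3,"dz":2.8,"twist":0.515,"claw":-1}]'; python3 go.py .447 .105 .2 1.5708
```

```text
t: 0.93
tool_pos: [0.4233, 0.1501, 0.2057]
tcp_rot: [-3.141, 0.001, 1.566]
contact_force: [0.9, 0.3, 0.0]
width: 0.0914
t 0.9333 pos [0.4233 0.1501 0.2057] rpy [-3.1410e+00  1.4000e-03  1.5662e+00] F [0.94 0.34 0.03] M [-0.07 -0.01 -0.02] w 0.0914
dx,dy,dz cm [-4.49  2.39  0.57] twist -0.0046
```

```bash
python3 -m creep '[{"dx":-4.5,"dy":2.4,"dz":0.6,"twist":0,"claw":-1},{"dx":-4.5,"dy":2.4,"dz":0.6,"twist":0,"claw":-1},{"dx":-4.5,"dy":2.4,"dz":0.6,"twist":0,"claw":-1}]'; python3 - <<'E'
from rig import monitor, eyes
import cv2,numpy as np
c=eyes.get_calibration("wrist");p,d=eyes.get_image("wrist"); cv2.imwrite("pics/w1.png",p[:,:,::-1]); np.savez("wrist1.npz",p=p,d=d,**c); print(c['camera_matrix'],d.min(),np.median(d))
p,d=eyes.get_image("side");np.savez("side1.npz",p=p,d=d,**eyes.get_calibration("side"))
E
python3 go.py .447 .105 .2 1.5708
```

```text
t: 1.18
tool_pos: [0.4478, 0.1026, 0.1991]
tcp_rot: [-3.14, 0.002, 1.561]
contact_force: [-0.2, -0.7, -0.2]
width: 0.0913
[[297.31863964   0.         254.52262961]
 [  0.         297.31863964 192.09154494]
 [  0.           0.           1.        ]] 0.0 0.30435467
t 1.2833 pos [0.4467 0.1053 0.1995] rpy [-3.1398e+00  8.0000e-04  1.5650e+00] F [-0.74  0.09 -0.65] M [-0.07  0.01 -0.01] w 0.091
dx,dy,dz cm [-0.03  0.03 -0.05] twist -0.0058
```

View pics/w1.png

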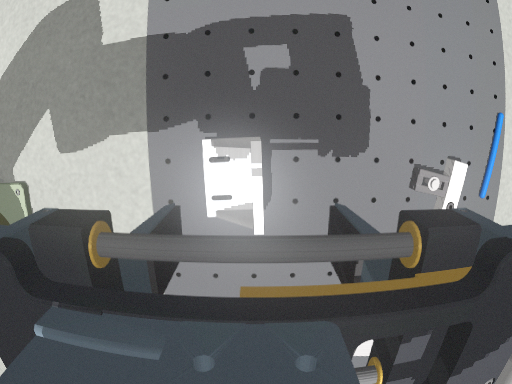

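Wrist view: the upright's top strip runs from (251..262,140) to about (254..264,233), with the foot to its left and the clamp at (432,183). I'll cast those points.

```bash
cat >> h.py <<'E'
def wray(z,uv,h):
    K,R,t=z['camera_matrix'],z['R'],z['t']
    a=np.array([uv[0]-K[0,2],uv[1]-K[1,2]])/K[0,0]; th=np.linalg.norm(a)
    dc=np.array([*(a/th*np.sin(th)),np.cos(th)]); dd=R.T@dc; C=-R.T@t
    return C+dd*(h-C[2])/dd[2]
E
python3 - <<'E'
from h import *
z=load('wrist1.npz')
cv2.imwrite('pics/w1z.png',cv2.resize(z['p'][125:245,190:285,::-1],None,fx=5,fy=5,interpolation=cv2.INTER_CUBIC))
for uv in [(251,140),(262,140),(254,233),(264,233)]: print(uv,wray(z,uv,.082).round(4))
g=z['p'].astype(int)
for r in range(140,236,12): print(r,g[r,244:272].mean(-1).astype(int).tolist())
E
```

```text
(251, 140) [0.4444 0.1505 0.082 ]
(262, 140) [0.4543 0.1504 0.082 ]
(254, 233) [0.4463 0.0616 0.082 ]
(264, 233) [0.456  0.0615 0.082 ]
140 [162, 164, 161, 161, 161, 162, 158, 161, 159, 158, 160, 160, 161, 158, 161, 162, 163, 114, 114, 113, 110, 110, 108, 110, 107, 114, 142, 151]
152 [212, 210, 209, 210, 210, 231, 210, 204, 207, 207, 210, 209, 209, 209, 209, 208, 205, 183, 126, 122, 124, 121, 121, 123, 121, 117, 119, 123]
164 [255, 255, 255, 255, 255, 255, 255, 255, 255, 255, 255, 255, 255, 255, 255, 255, 255, 255, 135, 138, 133, 135, 133, 132, 131, 131, 130, 160]
176 [255, 255, 255, 255, 255, 255, 255, 255, 254, 254, 255, 254, 255, 255, 255, 254, 254, 254, 181, 141, 143, 141, 140, 141, 139, 136, 136, 135]
188 [255, 255, 255, 255, 255, 255, 255, 255, 255, 255, 255, 255, 255, 255, 255, 255, 255, 255, 255, 154, 143, 145, 142, 140, 140, 141, 139, 137]
200 [255, 255, 255, 255, 255, 255, 255, 255, 255, 255, 255, 255, 255, 255, 255, 255, 255, 255, 255, 166, 143, 143, 142, 141, 139, 138, 150, 167]
212 [179, 179, 180, 180, 178, 181, 178, 179, 179, 255, 255, 255, 255, 255, 255, 255, 255, 255, 255, 230, 169, 168, 166, 165, 165, 166, 165, 163]
224 [183, 183, 180, 180, 180, 179, 179, 177, 178, 180, 255, 255, 255, 255, 255, 255, 255, 255, 255, 255, 157, 164, 161, 161, 160, 160, 162, 160]
```

View pics/w1z.png

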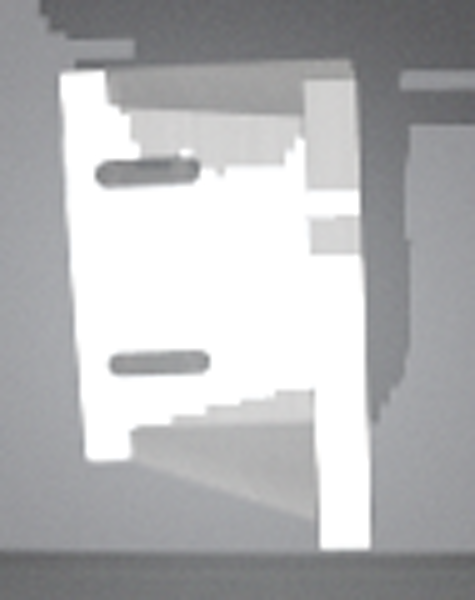

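```bash
python3 go.py .450 .1055 .062 1.603; python3 -m creep '[{"dx":0,"dy":0.35,"dz":4,"twist":-0.037,"claw":-1},{"dx":0,"dy":0.35,"dz":8,"twist":-0.037,"claw":-1},{"dx":0,"dy":0.35,"dz":11,"twist":-0.037,"claw":-1},{"dx":0,"dy":0.35,"dz":13,"twist":-0.037,"claw":-1},{"dx":0,"dy":0.35,"dz":13.7,"twist":-0.037,"claw":-1}]'; python3 go.py .450 .1055 .062 1.603
```

```text
t 1.2833 pos [0.4467 0.1053 0.1995] rpy [-3.1398e+00  8.0000e-04  1.5650e+00] F [-0.74  0.09 -0.65] M [-0.07  0.01 -0.01] w 0.091
dx,dy,dz cm [ 0.04  0.35 13.75] twist -0.038
t: 1.7
tool_pos: [0.4471, 0.1065, 0.0599]
tcp_rot: [-3.134, 0.001, 1.605]
contact_force: [-0.6, -0.2, 0.1]
width: 0.091
t 1.7 pos [0.4471 0.1065 0.0599] rpy [-3.1336e+00  1.3000e-03  1.6047e+00] F [-0.58 -0.15  0.14] M [-0.08  0.04  0.01] w 0.091
dx,dy,dz cm [-0.11  0.29 -0.22] twist 0.0017
```

```bash
python3 -m creep '[{"dx":0,"dy":0.3,"dz":-0.1,"twist":0,"claw":-1},{"dx":0,"dy":0.3,"dz":-0.1,"twist":0,"claw":-0.2},{"dx":0,"dy":0.3,"dz":-0.1,"twist":0,"claw":0.3},{"dx":0,"dy":0.3,"dz":-0.1,"twist":0,"claw":0.7},{"dx":0,"dy":0.3,"dz":-0.1,"twist":0,"claw":1}]' 30; python3 go.py .450 .1055 .062 1.603;python3 -m creep '[{"claw":1},{"claw":1},{"claw":1},{"claw":1},{"claw":1}]' 30; python3 go.py .450 .1055 .062 1.603
```

```text
t: 2.12
tool_pos: [0.4509, 0.1069, 0.062]
tcp_rot: [-3.136, 0.001, 1.605]
contact_force: [-0.5, -0.8, 0.5]
width: 0.0674
t 2.1167 pos [0.4509 0.1069 0.062 ] rpy [-3.1362e+00  8.0000e-04  1.6048e+00] F [-0.5  -0.77  0.52] M [-0.02  0.02 -0.05] w 0.0674
dx,dy,dz cm [-0.14 -0.09  0.  ] twist 0.0018
t 2.1167 pos [0.4509 0.1069 0.062 ] rpy [-3.1362e+00  8.0000e-04  1.6048e+00] F [-0.5  -0.77  0.52] M [-0.02  0.02 -0.05] w 0.0674
dx,dy,dz cm [-0.14 -0.09  0.  ] twist 0.0018invalid input at $[0]: expected keys dx, dy, dz, twist, claw
```

```bash
python3 -m creep '[{"dx":0,"dy":0,"dz":0,"twist":0,"claw":1},{"dx":0,"dy":0,"dz":0,"twist":0,"claw":1},{"dx":0,"dy":0,"dz":0,"twist":0,"claw":1},{"dx":0,"dy":0,"dz":0,"twist":0,"claw":1},{"dx":0,"dy":0,"dz":0,"twist":0,"claw":1}]' 30; python3 -m creep '[{"dx":0,"dy":0,"dz":0,"twist":0,"claw":1},{"dx":0,"dy":0,"dz":0,"twist":0,"claw":1},{"dx":0,"dy":0,"dz":0,"twist":0,"claw":1},{"dx":0,"dy":0,"dz":0,"twist":0,"claw":1},{"dx":0,"dy":0,"dz":0,"twist":0,"claw":1}]' 30;  python3 go.py .651 -.089 .070 1.378
```

```text
t: 2.53
tool_pos: [0.4509, 0.1068, 0.0621]
tcp_rot: [-3.136, 0.001, 1.605]
contact_force: [-0.7, 1.2, 0.6]
width: 0.0343
t: 2.95
tool_pos: [0.4508, 0.1068, 0.062]
tcp_rot: [-3.136, 0.001, 1.605]
contact_force: [-0.7, -0.9, -0.6]
width: 0.0097
t 2.95 pos [0.4508 0.1068 0.062 ] rpy [-3.1360e+00  9.0000e-04  1.6047e+00] F [-0.68 -0.88 -0.6 ] M [-0.1   0.05 -0.  ] w 0.0097
dx,dy,dz cm [-20.25  19.34  -0.89] twist 0.2267
```

```bash
python3 -m creep '[{"dx":0,"dy":0,"dz":-2,"twist":0,"claw":1},{"dx":0,"dy":0,"dz":-4,"twist":0,"claw":1},{"dx":-3,"dy":3,"dz":-4,"twist":0.04,"claw":1},{"dx":-6,"dy":6,"dz":-4,"twist":0.1,"claw":1},{"dx":-9,"dy":9,"dz":-4,"twist":0.16,"claw":1}]' 30;  python3 go.py .6295 -.068 .10 1.378; python3 -c "
from rig import eyes
import cv2
p,d=eyes.get_image('side'); cv2.imwrite('pics/s2.png',cv2.resize(p[100:300,150:350,::-1],None,fx=3,fy=3))"
```

```text
t: 3.37
tool_pos: [0.5429, 0.0208, 0.1017]
tcp_rot: [-3.136, 0.002, 1.443]
contact_force: [0.5, 0.4, -4.2]
width: 0.0094
t 3.3667 pos [0.5429 0.0208 0.1017] rpy [-3.1363e+00  1.6000e-03  1.4434e+00] F [ 0.49  0.37 -4.18] M [-0.02 -0.    0.01] w 0.0094
dx,dy,dz cm [-7.71  9.72  0.13] twist 0.0654
```

View pics/s2.png

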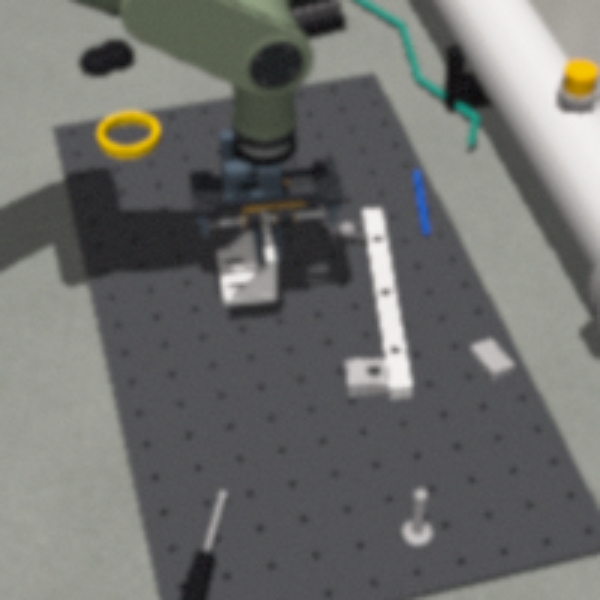

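The bracket hangs level in the jaws at about (250,265), Fz −4.2 N matches its weight, and the fence and stop are clear ahead at (390,300).

```bash
python3 -m creep '[{"dx":-2.7,"dy":3.4,"dz":0,"twist":0.065,"claw":1},{"dx":-5.4,"dy":6.8,"dz":0,"twist":0.065,"claw":1},{"dx":-7.2,"dy":9.0,"dz":0,"twist":0.065,"claw":1},{"dx":-7.7,"dy":9.7,"dz":0,"twist":0.065,"claw":1},{"dx":-7.7,"dy":9.7,"dz":0,"twist":0.065,"claw":1}]' 30;  python3 go.py .6295 -.068 .070 1.378; python3 - <<'E'
from rig import eyes
import cv2,numpy as np
for n in('wrist','side'):
    c=eyes.get_calibration(n);p,d=eyes.get_image(n); np.savez(n+'3.npz',p=p,d=d,**c)
    cv2.imwrite(f'pics/{n}3.png',p[:,:,::-1] if n=='wrist' else cv2.resize(p[130:260,200:330,::-1],None,fx=4,fy=4))
E
```

```text
t: 3.83
tool_pos: [0.6386, -0.076, 0.1016]
tcp_rot: [3.135, 0.005, 1.371]
contact_force: [0.4, 0.6, -4.0]
width: 0.0098
t 3.8333 pos [ 0.6386 -0.076   0.1016] rpy [3.1348 0.0047 1.3711] F [ 0.39  0.56 -3.96] M [-0.02  0.03  0.02] w 0.0098
dx,dy,dz cm [ 0.62 -1.07  3.15] twist -0.0069
```

View pics/wrist3.png

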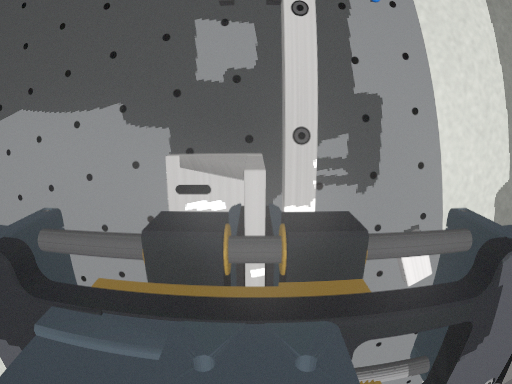

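View pics/side3.png

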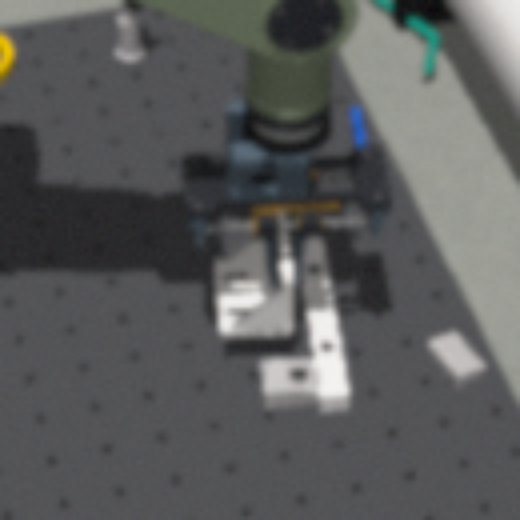

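The wrist view shows the fence's working edge at column ≈283 (rows 0–210) and the upright's back edge at column ≈265 (rows 155–205). The side view shows the stop ahead on the right, (290,375). I'll check the angle and the gap.

```bash
python3 - <<'E'
from h import *
z=load('wrist3.npz'); g=z['p'].astype(int).mean(-1)
F=[];B=[]
for r in range(20,205,8):
    gx=np.diff(g[r,270:296]); c=270+np.argmax(gx)+.5; F.append(wray(z,(c,r),.032)); 
    if r>170:
        gx=np.diff(g[r,256:278]); c2=256+np.argmin(gx)+.5; B.append(wray(z,(c2,r),.1216)); print(r,c,c2,B[-1].round(4))
for n,Q in(('fence',F),('brk',B)):
    Q=np.array(Q); p=np.polyfit(Q[:,1],Q[:,0],1); print(n,'yaw',-np.arctan(p[0]),'x at y=-.03',np.polyval(p,-.03),'x at -.08',np.polyval(p,-.08),'res',np.abs(np.polyval(p,Q[:,1])-Q[:,0]).max())
E
cat go.py >/dev/null; python3 go.py .6295 -.068 .070 1.378
```

```text
172 284.5 265.5 [ 0.6514 -0.0356  0.1216]
180 284.5 265.5 [ 0.6507 -0.0392  0.1216]
188 284.5 265.5 [ 0.65   -0.0428  0.1216]
196 276.5 265.5 [ 0.6493 -0.0465  0.1216]
204 284.5 265.5 [ 0.6486 -0.0502  0.1216]
fence yaw -0.19344098451191213 x at y=-.03 0.6704723465934491 x at -.08 0.6606778230677112 res 0.0053439108192551155
brk yaw -0.19063012056679096 x at y=-.03 0.6525205119580291 x at -.08 0.6428718447768998 res 2.459688453693154e-06
t 3.9333 pos [ 0.6356 -0.0733  0.1015] rpy [3.1391 0.004  1.3733] F [ 0.09  0.83 -4.52] M [-0.07  0.01  0.03] w 0.0099
dx,dy,dz cm [ 0.41 -0.71  3.14] twist -0.0047
```

```bash
python3 -m creep '[{"dx":0,"dy":0,"dz":1.5,"twist":0.002,"claw":1},{"dx":0,"dy":0,"dz":3,"twist":0.002,"claw":1},{"dx":0,"dy":0,"dz":3.6,"twist":0.002,"claw":1},{"dx":0,"dy":0,"dz":3.7,"twist":0.002,"claw":1},{"dx":0,"dy":0,"dz":3.8,"twist":0.002,"claw":1}]';  python3 go.py .6351 -.0733 .062 1.376
```

```text
t: 4.35
tool_pos: [0.635, -0.0726, 0.0635]
tcp_rot: [3.14, 0.004, 1.372]
contact_force: [0.3, -0.5, -3.8]
width: 0.0096
t 4.35 pos [ 0.635  -0.0726  0.0635] rpy [3.1399 0.0039 1.3723] F [ 0.25 -0.54 -3.79] M [-0.07 -0.01  0.01] w 0.0096
dx,dy,dz cm [-0.07  0.02  0.15] twist -0.0037
```

```bash
python3 -m creep '[{"dx":0,"dy":0,"dz":0.1,"twist":0.002,"claw":1},{"dx":0,"dy":0,"dz":0.15,"twist":0.002,"claw":1},{"dx":0,"dy":0,"dz":0.15,"twist":0.002,"claw":1}]';  python3 go.py .6351 -.0733 .062 1.376; python3 -m creep '[{"dx":-0.3,"dy":0,"dz":0,"twist":0,"claw":1},{"dx":-0.6,"dy":0,"dz":0,"twist":0,"claw":1},{"dx":-0.8,"dy":0,"dz":0,"twist":0,"claw":1},{"dx":-0.8,"dy":0,"dz":0,"twist":0,"claw":1}]';  python3 go.py .6351 -.0733 .062 1.376
```

```text
t: 4.6
tool_pos: [0.6353, -0.0724, 0.0627]
tcp_rot: [3.139, 0.004, 1.371]
contact_force: [0.2, 0.3, -4.0]
width: 0.0099
t 4.6 pos [ 0.6353 -0.0724  0.0627] rpy [3.1389 0.0038 1.3705] F [ 0.2   0.27 -4.01] M [-0.1   0.01 -0.  ] w 0.0099
dx,dy,dz cm [-0.09 -0.    0.07] twist -0.0055
t: 4.93
tool_pos: [0.6336, -0.081, 0.0629]
tcp_rot: [3.139, 0.004, 1.37]
contact_force: [0.6, 0.2, -4.0]
width: 0.01
t 4.9333 pos [ 0.6336 -0.081   0.0629] rpy [3.1386 0.004  1.3699] F [ 0.6   0.18 -4.02] M [-0.13 -0.01  0.01] w 0.01
dx,dy,dz cm [ 0.78 -0.01  0.08] twist -0.0061
```

```bash
python3 -m creep '[{"dx":0,"dy":0,"dz":0.1,"twist":-0.004,"claw":1},{"dx":0,"dy":0,"dz":0.15,"twist":-0.004,"claw":1},{"dx":0,"dy":0,"dz":0.15,"twist":-0.004,"claw":1}]';  python3 go.py .6351 -.0733 .062 1.376; python3 -m creep '[{"dx":-0.15,"dy":0,"dz":0,"twist":0,"claw":1},{"dx":-0.3,"dy":0,"dz":0,"twist":0,"claw":1},{"dx":-0.3,"dy":0,"dz":0,"twist":0,"claw":1}]';  python3 go.py .6351 -.0733 .062 1.376
```

```text
t: 5.18
tool_pos: [0.6338, -0.0811, 0.0622]
tcp_rot: [3.138, 0.004, 1.374]
contact_force: [-0.9, -1.1, 3.5]
width: 0.0097
t 5.1833 pos [ 0.6338 -0.0811  0.0622] rpy [3.1381 0.0042 1.3739] F [-0.87 -1.1   3.47] M [-0.03  0.56 -0.02] w 0.0097
dx,dy,dz cm [ 0.79 -0.02  0.01] twist -0.0021
t: 5.43
tool_pos: [0.6334, -0.0842, 0.0622]
tcp_rot: [3.138, 0.004, 1.374]
contact_force: [0.2, -0.9, -0.4]
width: 0.01
t 5.4333 pos [ 0.6334 -0.0842  0.0622] rpy [3.1377 0.0041 1.3737] F [ 0.18 -0.88 -0.43] M [-0.06  0.21 -0.05] w 0.01
dx,dy,dz cm [ 1.11 -0.04  0.02] twist -0.0023
```

```bash
python3 -m creep '[{"dx":-0.1,"dy":0,"dz":0,"twist":0,"claw":1},{"dx":-0.15,"dy":0,"dz":0,"twist":0,"claw":1},{"dx":-0.15,"dy":0,"dz":0,"twist":0,"claw":1}]';  python3 go.py .6351 -.0733 .062 1.376;python3 -m creep '[{"dx":-0.1,"dy":0,"dz":0,"twist":0,"claw":1},{"dx":-0.15,"dy":0,"dz":0,"twist":0,"claw":1},{"dx":-0.15,"dy":0,"dz":0,"twist":0,"claw":1}]';  python3 go.py .6351 -.0733 .062 1.376
```

```text
t: 5.68
tool_pos: [0.6332, -0.0858, 0.0622]
tcp_rot: [3.138, 0.004, 1.374]
contact_force: [-0.3, 1.1, -0.1]
width: 0.01
t 5.6833 pos [ 0.6332 -0.0858  0.0622] rpy [3.1375 0.0041 1.3737] F [-0.3   1.11 -0.1 ] M [ 0.06  0.19 -0.03] w 0.01
dx,dy,dz cm [ 1.26 -0.05  0.02] twist -0.0023
t: 5.93
tool_pos: [0.6331, -0.0864, 0.0623]
tcp_rot: [3.137, 0.003, 1.373]
contact_force: [0.8, 4.5, 0.0]
width: 0.0099
t 5.9333 pos [ 0.6331 -0.0864  0.0623] rpy [3.1374e+00 2.5000e-03 1.3733e+00] F [0.84 4.47 0.04] M [0.82 0.01 0.03] w 0.0099
dx,dy,dz cm [ 1.33 -0.06  0.03] twist -0.0027
```

```bash
python3 -m creep '[{"dx":-0.1,"dy":0.4,"dz":0,"twist":0,"claw":1},{"dx":-0.1,"dy":0.8,"dz":0,"twist":0,"claw":1},{"dx":-0.1,"dy":1.2,"dz":0,"twist":0,"claw":1},{"dx":-0.1,"dy":1.4,"dz":0,"twist":0,"claw":1},{"dx":-0.1,"dy":1.4,"dz":0,"twist":0,"claw":1}]';  python3 go.py .6351 -.0733 .062 1.376;python3 -m creep '[{"dx":-0.1,"dy":0.1,"dz":0,"twist":0,"claw":1},{"dx":-0.1,"dy":0.2,"dz":0,"twist":0,"claw":1},{"dx":-0.1,"dy":0.2,"dz":0,"twist":0,"claw":1}]';  python3 go.py .6351 -.0733 .062 1.376
```

```text
t: 6.35
tool_pos: [0.6463, -0.089, 0.0622]
tcp_rot: [3.139, 0.001, 1.373]
contact_force: [0.6, 4.9, 0.9]
width: 0.0097
t 6.35 pos [ 0.6463 -0.089   0.0622] rpy [3.1393e+00 1.0000e-03 1.3728e+00] F [0.55 4.89 0.91] M [ 1.    0.41 -0.11] w 0.0097
dx,dy,dz cm [ 1.32 -1.41  0.02] twist -0.0032
t: 6.6
tool_pos: [0.6476, -0.0894, 0.0622]
tcp_rot: [3.141, -0.0, 1.372]
contact_force: [-0.9, 5.3, 1.3]
width: 0.0102
t 6.6 pos [ 0.6476 -0.0894  0.0622] rpy [ 3.1412e+00 -4.0000e-04  1.3723e+00] F [-0.88  5.28  1.34] M [ 0.83  0.38 -0.09] w 0.0102
dx,dy,dz cm [ 1.33 -1.54  0.02] twist -0.0037
```

```bash
python3 -m creep '[{"dx":-0.1,"dy":0.1,"dz":0.02,"twist":0,"claw":1},{"dx":-0.1,"dy":0.2,"dz":0.02,"twist":0,"claw":1},{"dx":-0.1,"dy":0.2,"dz":0.02,"twist":0,"claw":1}]';  python3 go.py .6351 -.0733 .062 1.376;python3 -m creep '[{"dx":-0.1,"dy":0.1,"dz":0,"twist":0,"claw":1},{"dx":-0.1,"dy":0.2,"dz":0.02,"twist":0,"claw":1},{"dx":-0.1,"dy":0.2,"dz":0.02,"twist":0,"claw":1}]';  python3 go.py .6351 -.0733 .062 1.376
```

```text
t: 6.85
tool_pos: [0.649, -0.0897, 0.0623]
tcp_rot: [-3.14, -0.002, 1.372]
contact_force: [-0.7, 6.0, 3.2]
width: 0.01
t 6.85 pos [ 0.649  -0.0897  0.0623] rpy [-3.1404e+00 -1.9000e-03  1.3718e+00] F [-0.73  6.03  3.17] M [ 0.82  0.4  -0.13] w 0.01
dx,dy,dz cm [ 1.33 -1.68  0.03] twist -0.0042
t: 7.1
tool_pos: [0.6503, -0.09, 0.0623]
tcp_rot: [-3.139, -0.003, 1.371]
contact_force: [-1.0, 5.7, 2.1]
width: 0.01
t 7.1 pos [ 0.6503 -0.09    0.0623] rpy [-3.1388 -0.0033  1.3713] F [-1.03  5.66  2.13] M [ 0.81  0.37 -0.1 ] w 0.01
dx,dy,dz cm [ 1.34 -1.82  0.04] twist -0.0047
```

```bash
python3 -m creep '[{"dx":-0.05,"dy":0.1,"dz":0,"twist":-0.003,"claw":1},{"dx":-0.05,"dy":0.2,"dz":0,"twist":-0.003,"claw":1},{"dx":-0.05,"dy":0.2,"dz":0,"twist":-0.003,"claw":1}]';  python3 go.py .6351 -.0733 .062 1.376;python3 -m creep '[{"dx":-0.05,"dy":0.1,"dz":0,"twist":0,"claw":1},{"dx":-0.05,"dy":0.2,"dz":0.0,"twist":0,"claw":1},{"dx":-0.05,"dy":0.2,"dz":0.0,"twist":0,"claw":1}]';  python3 go.py .6351 -.0733 .062 1.376
```

```text
t: 7.35
tool_pos: [0.6521, -0.0904, 0.0623]
tcp_rot: [-3.138, -0.004, 1.374]
contact_force: [-1.0, 5.5, 1.5]
width: 0.0099
t 7.35 pos [ 0.6521 -0.0904  0.0623] rpy [-3.1381 -0.0041  1.374 ] F [-1.    5.54  1.48] M [ 0.72  0.36 -0.11] w 0.0099
dx,dy,dz cm [ 1.34 -2.    0.05] twist -0.002
t: 7.6
tool_pos: [0.654, -0.0907, 0.0624]
tcp_rot: [-3.138, -0.005, 1.374]
contact_force: [-0.6, 4.9, 1.1]
width: 0.0097
t 7.6 pos [ 0.654  -0.0907  0.0624] rpy [-3.1376 -0.005   1.3737] F [-0.58  4.87  1.14] M [ 0.74  0.31 -0.1 ] w 0.0097
dx,dy,dz cm [ 1.34 -2.19  0.05] twist -0.0023
```

```bash
python3 -m creep '[{"dx":-0.04,"dy":0.1,"dz":0,"twist":0,"claw":1},{"dx":-0.04,"dy":0.2,"dz":0,"twist":0,"claw":1},{"dx":-0.04,"dy":0.2,"dz":0,"twist":0,"claw":1}]';  python3 go.py .6351 -.0733 .062 1.376;python3 -m creep '[{"dx":-0.04,"dy":0.1,"dz":0,"twist":0,"claw":1},{"dx":-0.04,"dy":0.2,"dz":0.0,"twist":0,"claw":1},{"dx":-0.04,"dy":0.2,"dz":0.0,"twist":0,"claw":1}]';  python3 go.py .6351 -.0733 .062 1.376
python3 - <<'E'
from rig import eyes
import cv2,numpy as np
for n in('wrist','side'):
    c=eyes.get_calibration(n);p,d=eyes.get_image(n); np.savez(n+'4.npz',p=p,d=d,**c)
    cv2.imwrite(f'pics/{n}4.png',p[:,:,::-1] if n=='wrist' else cv2.resize(p[130:260,200:330,::-1],None,fx=4,fy=4))
E
```

```text
t: 7.85
tool_pos: [0.6546, -0.0909, 0.0624]
tcp_rot: [-3.134, -0.005, 1.374]
contact_force: [-4.0, 5.6, 4.2]
width: 0.0099
t 7.85 pos [ 0.6546 -0.0909  0.0624] rpy [-3.1338 -0.0054  1.3738] F [-3.95  5.56  4.23] M [ 0.79  0.88 -0.01] w 0.0099
dx,dy,dz cm [ 1.34 -2.25  0.06] twist -0.0022
t: 8.1
tool_pos: [0.6548, -0.0909, 0.0624]
tcp_rot: [-3.129, -0.006, 1.374]
contact_force: [-4.1, 5.3, 4.4]
width: 0.0097
t 8.1 pos [ 0.6548 -0.0909  0.0624] rpy [-3.1293 -0.0058  1.3743] F [-4.11  5.27  4.38] M [0.88 1.02 0.07] w 0.0097
dx,dy,dz cm [ 1.35 -2.27  0.07] twist -0.0017
```

View pics/wrist4.png

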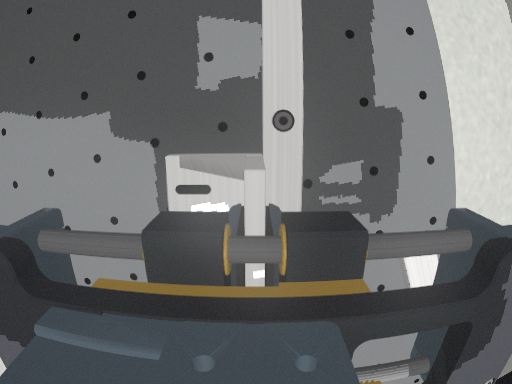

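View pics/side4.png

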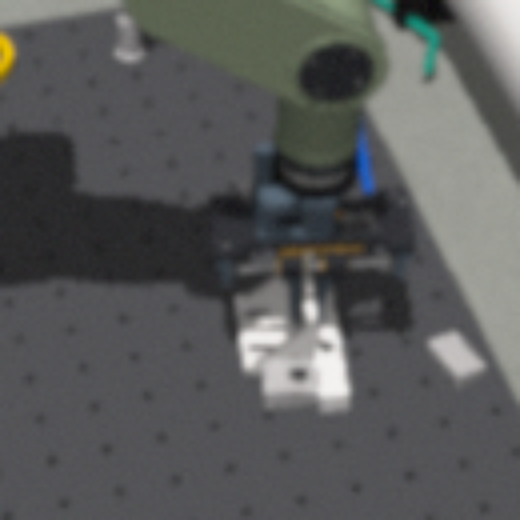

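Both contacts registered: stop ≈5 N along y, fence ≈4 N. The wrist view shows the upright edge (265) on the fence edge (263). Releasing.

```bash
python3 -m creep '[{"dx":0,"dy":0,"dz":0,"twist":0,"claw":0.7},{"dx":0,"dy":0,"dz":0,"twist":0,"claw":0.5},{"dx":0,"dy":0,"dz":0,"twist":0,"claw":0.3},{"dx":0,"dy":0,"dz":0,"twist":0,"claw":0.3},{"dx":0,"dy":0,"dz":0,"twist":0,"claw":0.3}]'; python3 -m creep '[{"dx":0,"dy":0,"dz":-2,"twist":0,"claw":0.3},{"dx":0,"dy":0,"dz":-5,"twist":0,"claw":0.3},{"dx":0,"dy":0,"dz":-6,"twist":0,"claw":0.3}]'; python3 go.py .6 -.08 .13 1.377
```

```text
t: 8.62
tool_pos: [0.6551, -0.0914, 0.0624]
tcp_rot: [-3.13, -0.005, 1.374]
contact_force: [-0.0, 0.4, -0.2]
width: 0.0317
t: 8.87
tool_pos: [0.6578, -0.0925, 0.126]
tcp_rot: [-3.137, -0.005, 1.374]
contact_force: [0.9, 0.2, 0.2]
width: 0.0319
t 8.8667 pos [ 0.6578 -0.0925  0.126 ] rpy [-3.1365 -0.0052  1.3741] F [0.87 0.18 0.23] M [-0.07 -0.03  0.01] w 0.0319
dx,dy,dz cm [ 0.1  -5.91 -0.37] twist -0.0029
```

```bash
python3 go.py .628 -.087 .115 -0.194; python3 -m creep '[{"dx":0,"dy":-3,"dz":0,"twist":0.12,"claw":1},{"dx":0,"dy":-3,"dz":0,"twist":0.24,"claw":1},{"dx":0,"dy":-3,"dz":0,"twist":0.36,"claw":1},{"dx":0,"dy":-3,"dz":0,"twist":0.48,"claw":1},{"dx":0,"dy":-3,"dz":0,"twist":0.6,"claw":1}]' 40; python3 go.py .628 -.087 .115 -0.194; python3 - <<'E'
from rig import eyes
import cv2,numpy as np
for n in('wrist','side'):
    c=eyes.get_calibration(n);p,d=eyes.get_image(n); np.savez(n+'5.npz',p=p,d=d,**c)
    cv2.imwrite(f'pics/{n}5.png',p[:,:,::-1] if n=='wrist' else cv2.resize(p[130:260,200:330,::-1],None,fx=4,fy=4))
E
```

```text
t 8.8667 pos [ 0.6578 -0.0925  0.126 ] rpy [-3.1365 -0.0052  1.3741] F [0.87 0.18 0.23] M [-0.07 -0.03  0.01] w 0.0319
dx,dy,dz cm [-0.05 -3.02  1.12] twist 1.5681
t: 9.28
tool_pos: [0.6283, -0.0868, 0.1261]
tcp_rot: [-3.135, -0.001, 0.768]
contact_force: [-0.3, -0.1, 0.1]
width: 0.0017
t 9.2833 pos [ 0.6283 -0.0868  0.1261] rpy [-3.135e+00 -1.500e-03  7.682e-01] F [-0.31 -0.12  0.13] M [-0.08  0.07 -0.06] w 0.0017
dx,dy,dz cm [-0.03 -0.    1.11] twist 0.9622
```

View pics/wrist5.png

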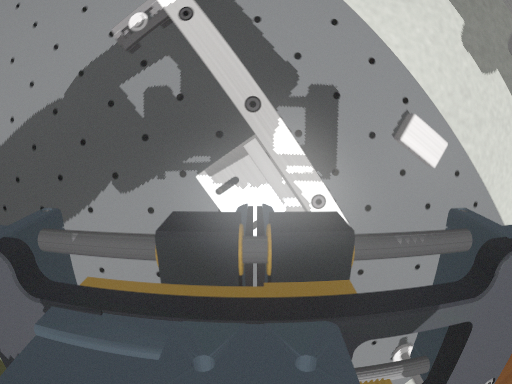

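View pics/side5.png

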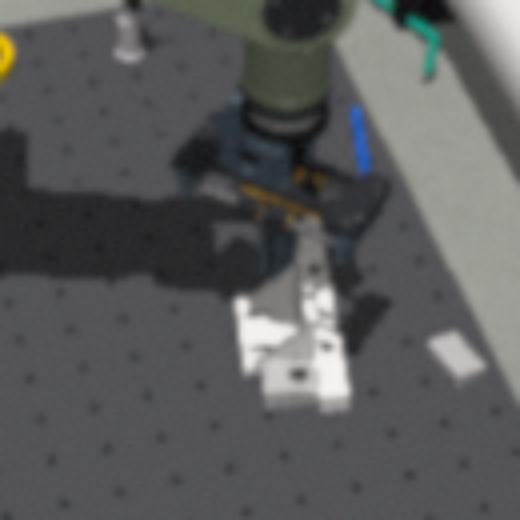

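The bracket stands free against the fence and the stop. I'll finish the quarter turn.

```bash
python3 -m creep '[{"dx":0,"dy":0,"dz":0,"twist":0.12,"claw":1},{"dx":0,"dy":0,"dz":0,"twist":0.24,"claw":1},{"dx":0,"dy":0,"dz":0,"twist":0.36,"claw":1},{"dx":0,"dy":0,"dz":0,"twist":0.48,"claw":1},{"dx":0,"dy":0,"dz":0,"twist":0.6,"claw":1}]' 40; python3 go.py .628 -.087 .115 -0.194;  python3 -m creep '[{"dx":0,"dy":0,"dz":0,"twist":0.12,"claw":1},{"dx":0,"dy":0,"dz":0,"twist":0.24,"claw":1},{"dx":0,"dy":0,"dz":0,"twist":0.36,"claw":1},{"dx":0,"dy":0,"dz":0,"twist":0.365,"claw":1},{"dx":0,"dy":0,"dz":0,"twist":0.365,"claw":1}]' 40; python3 go.py .628 -.087 .055 -0.194
python3 - <<'E'
from rig import eyes
import cv2,numpy as np
for n in('wrist','side'):
    c=eyes.get_calibration(n);p,d=eyes.get_image(n); np.savez(n+'6.npz',p=p,d=d,**c)
    cv2.imwrite(f'pics/{n}6.png',p[:,:,::-1] if n=='wrist' else cv2.resize(p[130:260,200:330,::-1],None,fx=4,fy=4))
E
```

```text
t: 9.8
tool_pos: [0.6284, -0.0869, 0.1257]
tcp_rot: [-3.135, 0.003, 0.172]
contact_force: [1.0, 0.6, -0.1]
width: 0.0007
t 9.8 pos [ 0.6284 -0.0869  0.1257] rpy [-3.1353e+00  2.8000e-03  1.7200e-01] F [ 0.96  0.59 -0.1 ] M [-0.04  0.11 -0.04] w 0.0007
dx,dy,dz cm [-0.03  0.01  1.07] twist 0.366
t: 10.22
tool_pos: [0.6284, -0.087, 0.1255]
tcp_rot: [-3.137, 0.005, -0.188]
contact_force: [0.5, 0.4, 0.8]
width: 0.0001
t 10.2167 pos [ 0.6284 -0.087   0.1255] rpy [-3.1368  0.0049 -0.1882] F [0.54 0.4  0.84] M [-0.01  0.15 -0.01] w 0.0001
dx,dy,dz cm [-0.01  0.04  7.05] twist 0.0058
```

View pics/wrist6.png

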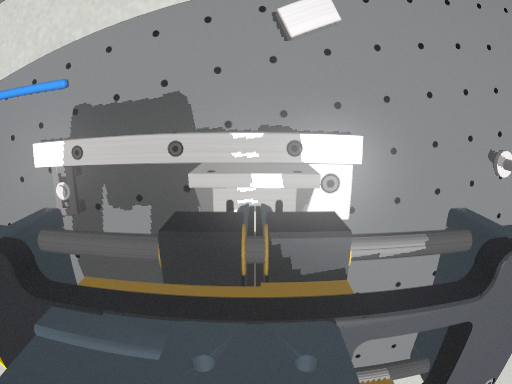

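View pics/side6.png

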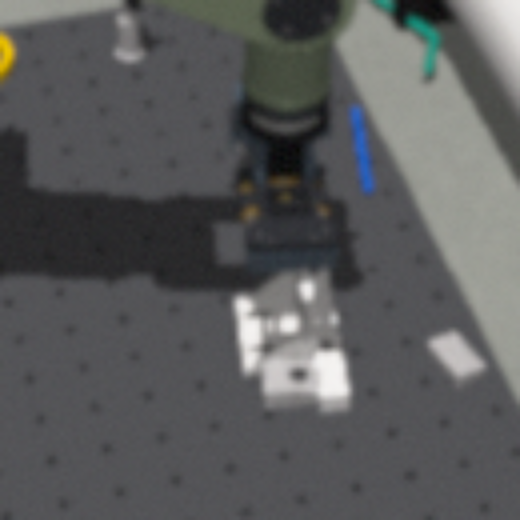

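The wrist view shows the upright's top at columns 190–318 (centre 254), centred on the closed fingers (255). The stop screw is at (330,183), beside the bracket's end. Quick check of the gap and the angle.

```bash
python3 - <<'E'
from h import *
z=load('wrist6.npz'); p=z['p'][125:225,180:370,::-1]
cv2.imwrite('pics/w6z.png',cv2.resize(p,None,fx=4,fy=4,interpolation=cv2.INTER_CUBIC))
g=z['p'].astype(int).mean(-1)
for c in (195,200,205,215,275,285,310,315): print(c,g[155:192,c].astype(int).tolist())
E
```

```text
195 [194, 190, 191, 190, 189, 190, 192, 159, 106, 99, 98, 98, 101, 152, 151, 153, 154, 157, 166, 193, 194, 196, 195, 197, 198, 197, 197, 195, 195, 195, 193, 189, 166, 136, 130, 119, 114]
200 [195, 192, 192, 190, 190, 190, 191, 159, 109, 143, 153, 153, 154, 153, 154, 154, 151, 153, 167, 194, 196, 195, 196, 197, 198, 196, 195, 196, 194, 194, 194, 189, 170, 137, 137, 135, 132]
205 [196, 191, 189, 191, 191, 190, 193, 171, 153, 155, 154, 155, 155, 154, 153, 155, 156, 154, 166, 194, 198, 196, 196, 198, 199, 197, 196, 197, 196, 195, 194, 188, 170, 136, 140, 139, 138]
215 [197, 194, 192, 192, 193, 191, 190, 177, 156, 159, 156, 156, 157, 158, 156, 150, 132, 157, 166, 195, 197, 198, 197, 197, 199, 198, 199, 198, 196, 197, 195, 191, 178, 179, 199, 196, 196]
275 [202, 201, 200, 200, 201, 203, 200, 186, 160, 167, 169, 169, 169, 168, 166, 170, 168, 168, 217, 255, 255, 255, 255, 255, 255, 255, 255, 255, 255, 255, 255, 255, 255, 217, 203, 203, 201]
285 [204, 203, 203, 202, 203, 205, 202, 190, 162, 169, 170, 171, 170, 170, 169, 170, 169, 170, 180, 198, 203, 204, 202, 204, 204, 204, 203, 203, 202, 200, 200, 200, 198, 196, 204, 204, 201]
310 [255, 255, 255, 255, 255, 255, 255, 255, 190, 255, 255, 196, 173, 175, 174, 176, 175, 174, 178, 192, 207, 206, 206, 206, 207, 206, 204, 204, 206, 205, 202, 202, 197, 175, 161, 160, 161]
315 [255, 255, 255, 255, 255, 255, 255, 255, 206, 255, 255, 255, 255, 255, 255, 222, 175, 176, 178, 192, 206, 205, 206, 206, 208, 208, 205, 205, 205, 203, 202, 200, 205, 235, 255, 255, 255]
```

View pics/w6z.png

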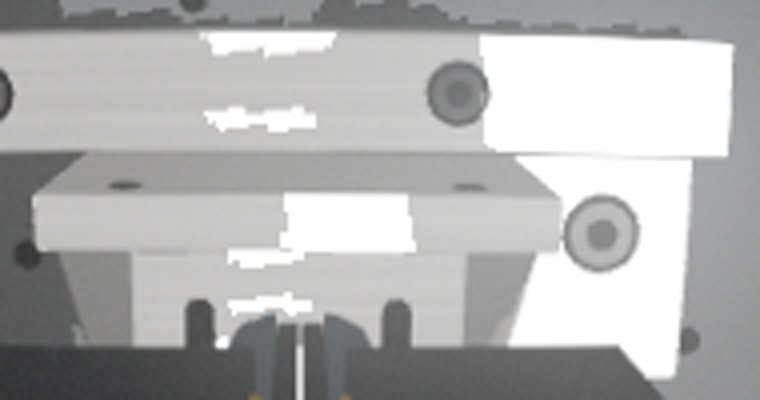

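The picture shows no gap at the fence or at the stop. Lowering the closed fingers into the corner.

```bash
python3 -m creep '[{"dx":0,"dy":0,"dz":3,"twist":0.005,"claw":1},{"dx":0,"dy":0,"dz":5.5,"twist":0.005,"claw":1},{"dx":0,"dy":0,"dz":7.2,"twist":0.005,"claw":1},{"dx":0,"dy":0,"dz":7.7,"twist":0.005,"claw":1},{"dx":0,"dy":0,"dz":7.7,"twist":0.005,"claw":1}]' 40; python3 go.py .628 -.087 .041 -0.194
```

```text
t: 10.73
tool_pos: [0.6271, -0.0864, 0.0471]
tcp_rot: [-3.137, 0.008, -0.193]
contact_force: [0.6, 0.8, 0.8]
width: -0.0
t 10.7333 pos [ 0.6271 -0.0864  0.0471] rpy [-3.1369  0.0081 -0.1928] F [0.63 0.79 0.83] M [0.01 0.21 0.  ] w -0.0
dx,dy,dz cm [0.1  0.05 0.61] twist 0.0012
```

```bash
python3 -m creep '[{"dx":0,"dy":0,"dz":0.3,"twist":0,"claw":1},{"dx":0,"dy":0,"dz":0.5,"twist":0,"claw":1},{"dx":0,"dy":0,"dz":0.5,"twist":0,"claw":1}]' 40; python3 go.py .628 -.087 .041 -0.194;  python3 -m creep '[{"dx":0.2,"dy":0,"dz":0,"twist":0,"claw":1},{"dx":0.4,"dy":0,"dz":0,"twist":0,"claw":1},{"dx":0.4,"dy":0,"dz":0,"twist":0,"claw":1}]' 40; python3 go.py .628 -.087 .041 -0.194
```

```text
t: 10.98
tool_pos: [0.6275, -0.0864, 0.0427]
tcp_rot: [-3.137, 0.007, -0.192]
contact_force: [0.4, 0.5, -0.5]
width: 0.0
t 10.9833 pos [ 0.6275 -0.0864  0.0427] rpy [-3.1368  0.0069 -0.1924] F [ 0.44  0.45 -0.53] M [-0.    0.14  0.02] w 0.0
dx,dy,dz cm [0.06 0.05 0.17] twist 0.0016
t: 11.23
tool_pos: [0.6319, -0.0873, 0.0433]
tcp_rot: [-3.137, 0.006, -0.192]
contact_force: [-0.7, -0.3, 0.0]
width: 0.0006
t 11.2333 pos [ 0.6319 -0.0873  0.0433] rpy [-3.1368  0.0063 -0.1923] F [-0.7  -0.27  0.03] M [ 0.01  0.32 -0.01] w 0.0006
dx,dy,dz cm [-0.38  0.05  0.23] twist 0.0017
```

```bash
python3 -m creep '[{"dx":0.15,"dy":0,"dz":0.05,"twist":0,"claw":1},{"dx":0.25,"dy":0,"dz":0.1,"twist":0,"claw":1},{"dx":0.25,"dy":0,"dz":0.15,"twist":0,"claw":1}]' 40; python3 go.py .628 -.087 .041 -0.194;  python3 -m creep '[{"dx":0.1,"dy":0,"dz":0.05,"twist":0,"claw":1},{"dx":0.1,"dy":0,"dz":0.1,"twist":0,"claw":1},{"dx":0.1,"dy":0,"dz":0.1,"twist":0,"claw":1}]' 40; python3 go.py .628 -.087 .041 -0.194
```

```text
t: 11.48
tool_pos: [0.6323, -0.0873, 0.0416]
tcp_rot: [-3.137, 0.011, -0.192]
contact_force: [-5.1, 1.8, 4.7]
width: 0.0006
t 11.4833 pos [ 0.6323 -0.0873  0.0416] rpy [-3.1369  0.0113 -0.1921] F [-5.11  1.81  4.71] M [0.13 1.   0.05] w 0.0006
dx,dy,dz cm [-0.43  0.05  0.07] twist 0.0019
t: 11.73
tool_pos: [0.6323, -0.0873, 0.0416]
tcp_rot: [-3.137, 0.013, -0.192]
contact_force: [-5.7, 0.5, 7.5]
width: 0.0004
t 11.7333 pos [ 0.6323 -0.0873  0.0416] rpy [-3.1369  0.0132 -0.1921] F [-5.66  0.49  7.5 ] M [0.07 0.84 0.01] w 0.0004
dx,dy,dz cm [-0.43  0.05  0.07] twist 0.0019
```

```bash
python3 -m creep '[{"dx":0.15,"dy":0,"dz":0.12,"twist":0,"claw":1},{"dx":0.22,"dy":0,"dz":0.16,"twist":0,"claw":1},{"dx":0.27,"dy":0,"dz":0.19,"twist":0,"claw":1},{"dx":0.27,"dy":0,"dz":0.19,"twist":0,"claw":1},{"dx":0.27,"dy":0,"dz":0.19,"twist":0,"claw":1}]' 40; python3 go.py .628 -.087 .041 -0.194
```

```text
t: 12.15
tool_pos: [0.6324, -0.0874, 0.0417]
tcp_rot: [-3.137, 0.018, -0.192]
contact_force: [-10.8, 1.9, 14.2]
width: 0.0005
t 12.15 pos [ 0.6324 -0.0874  0.0417] rpy [-3.137   0.0183 -0.192 ] F [-10.75   1.93  14.16] M [0.28 1.7  0.03] w 0.0005
dx,dy,dz cm [-0.44  0.05  0.08] twist 0.002
```

```bash
python3 -m creep '[{"dx":0.27,"dy":0,"dz":0.19,"twist":0,"claw":1},{"dx":0.34,"dy":0,"dz":0.19,"twist":0,"claw":1},{"dx":0.35,"dy":0,"dz":0.19,"twist":0,"claw":1},{"dx":0.35,"dy":0,"dz":0.19,"twist":0,"claw":1},{"dx":0.35,"dy":0,"dz":0.19,"twist":0,"claw":1}]' 40; python3 go.py .628 -.087 .041 -0.194; python3 - <<'E'
from rig import eyes,monitor
import cv2,numpy as np
for n in('wrist','side','scene'):
    p,d=eyes.get_image(n)
    print(monitor.read_state()['contact_force'].round(1))
    cv2.imwrite(f'pics/{n}7.png',p[:,:,::-1] if n=='wrist' else cv2.resize(p[130:260,200:330,::-1],None,fx=4,fy=4))
E
```

```text
t: 12.57
tool_pos: [0.6325, -0.0874, 0.0419]
tcp_rot: [-3.137, 0.025, -0.192]
contact_force: [-13.6, 2.1, 16.5]
width: 0.0006
t 12.5667 pos [ 0.6325 -0.0874  0.0419] rpy [-3.1371  0.0252 -0.1919] F [-13.62   2.12  16.53] M [ 0.27  1.95 -0.03] w 0.0006
dx,dy,dz cm [-0.44  0.05  0.1 ] twist 0.0021
[-12.4   2.3  17.3]
[-12.9   2.7  16. ]
[-12.2   2.2  15.8]
```

View pics/wrist7.png

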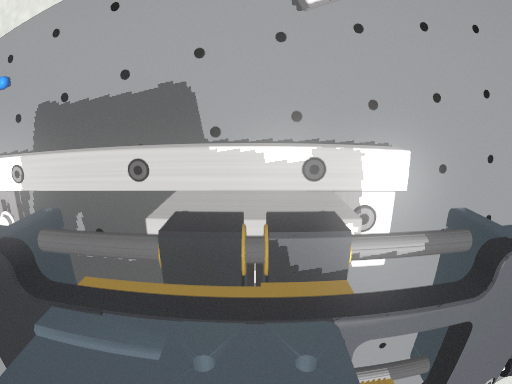

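View pics/side7.png

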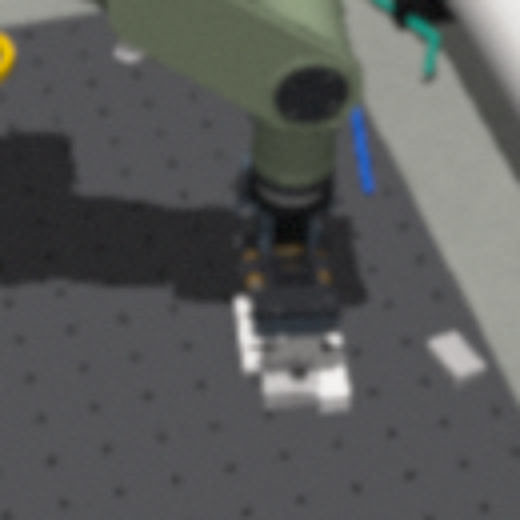

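Forces are close (fence ≈13 N, down ≈16 N), but the tool has leaned 25 mrad towards the fence. I need to know whether the finger bears high on the upright and tips the bracket, so I'll compare the foot patch with its unloaded picture.

```bash
python3 - <<'E'
from rig import eyes,monitor
from h import *
for n in ('side','scene','wrist'):
    c=eyes.get_calibration(n);p,d=eyes.get_image(n); np.savez(n+'8.npz',p=p,d=d,**c)
s=monitor.read_state(); print(s['t'],s['contact_force'].round(1),s['torque'].round(2),s['tcp_rot'].round(4))
a=load('side6.npz'); b=load('side8.npz')
A=a['p'].astype(np.float32).mean(-1);B=b['p'].astype(np.float32).mean(-1)
print(np.abs(A-B)[195:235,255:295].mean())
A5=load('side5.npz')['p'].astype(np.float32).mean(-1)
def sub(P):return cv2.resize(P[190:240,250:300].astype(np.uint8),None,fx=6,fy=6,interpolation=cv2.INTER_CUBIC)
cv2.imwrite('pics/cmp.png',np.hstack([sub(A),sub(B)]))
# vertical foot front-edge subpixel along columns, horizontal edges
for r in range(206,224,2):
    f=lambda P:(lambda g:(g*np.arange(len(g))).sum()/g.sum())(np.clip(np.diff(P[r,254:264]),0,None))
    print(r,round(254+f(A5),2),round(254+f(A),2),round(254+f(B),2))
E
```

```text
12.8667 [-12.9   1.8  16.6] [0.27 1.98 0.04] [-3.1371  0.0251 -0.1919]
27.519167
206 257.71 257.68 257.71
208 257.87 257.9 257.96
210 258.41 258.41 258.39
212 258.58 258.5 258.51
214 258.68 258.65 258.63
216 258.95 258.95 258.87
218 259.39 259.36 259.42
220 259.51 259.51 259.56
222 259.49 259.44 259.64
```

View pics/cmp.png

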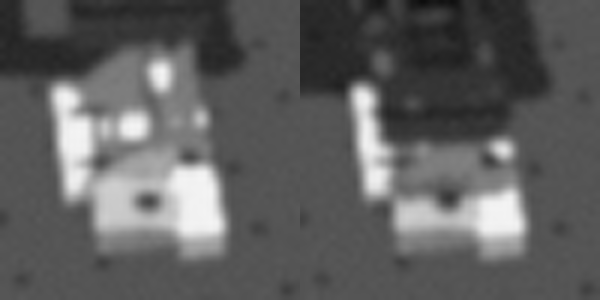

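```bash
python3 - <<'E'
from h import *
Im=[load(f'side{k}.npz')['p'].astype(np.float32).mean(-1) for k in(5,6,8)]
com=lambda g:(g*np.arange(len(g))).sum()/g.sum()
for c in (259,260,261,262,263,264):
    print(c,[round(196+com(np.clip(np.diff(P[196:209,c]),0,None)-3,),2) for P in Im],[round(215+com(np.clip(-np.diff(P[215:230,c]),0,None)),2) for P in Im])
# stop / fence reference: bottom edge
for c in (270,274,284): print('ref',c,[round(224+com(np.clip(-np.diff(P[224:238,c]),0,None)),2) for P in Im])
# ECC / phase correlation on the foot strip vs stop patch
w=cv2.createHanningWindow((14,28),cv2.CV_32F)
for nm,(r,c) in dict(foot=(199,252),ref=(216,286)).items():
    for P in Im[:2]: print(nm,cv2.phaseCorrelate(P[r:r+28,c:c+14].copy(),Im[2][r:r+28,c:c+14].copy(),w))
d=[load(f'side{k}.npz')for k in(5,6,8)]
for z in d:
    W=world(z); print(W[206:220,258:261].reshape(-1,3).mean(0).round(4), W[222:227,268:278].reshape(-1,3).mean(0).round(4))
# wrist depth of upright top / fence now
z=load('wrist8.npz'); print(np.array(z['d'][185:225:5,[170,215,290,330]]).round(4))
E
```

```text
259 [np.float64(203.2), np.float64(203.02), np.float64(203.4)] [np.float64(217.94), np.float64(218.06), np.float64(217.34)]
260 [np.float64(203.19), np.float64(203.04), np.float64(203.4)] [np.float64(219.67), np.float64(219.8), np.float64(219.36)]
261 [np.float64(203.37), np.float64(203.16), np.float64(203.88)] [np.float64(221.45), np.float64(221.47), np.float64(221.08)]
262 [np.float64(203.48), np.float64(203.48), np.float64(202.53)] [np.float64(221.14), np.float64(221.25), np.float64(220.92)]
263 [np.float64(203.06), np.float64(203.3), np.float64(197.97)] [np.float64(220.36), np.float64(220.31), np.float64(220.41)]
264 [np.float64(202.99), np.float64(202.29), np.float64(188.95)] [np.float64(219.6), np.float64(219.81), np.float64(220.45)]
ref 270 [np.float64(228.53), np.float64(228.52), np.float64(228.72)]
ref 274 [np.float64(228.63), np.float64(228.62), np.float64(228.79)]
ref 284 [np.float64(229.88), np.float64(229.95), np.float64(229.89)]
foot ((0.7593073531526855, 0.03934270720769817), 1.0088600095113118)
foot ((0.6054830541881087, 0.41389769145442656), 1.0385741474893357)
ref ((0.49424634104367904, 0.009785417790764583), 0.9128461220529345)
ref ((0.5623454181466387, -0.24837857974188182), 0.9031369389428032)
[ 0.5932 -0.0715  0.0152] [ 0.6134 -0.1749  0.0572]
[ 0.5852 -0.098   0.0455] [ 0.6131 -0.1743  0.057 ]
[ 0.5928 -0.0727  0.0166] [ 0.6207 -0.1532  0.0311]
[[0.1653 0.1648 0.1649 0.1644]
 [0.1655 0.1662 0.165  0.1665]
 [0.1876 0.1552 0.1563 0.1564]
 [0.1431 0.1455 0.1461 0.145 ]
 [0.1357 0.137  0.1384 0.1349]
 [0.1283 0.129  0.1287 0.1297]
 [0.122  0.0872 0.0864 0.0869]
 [0.083  0.0826 0.0825 0.082 ]]
```

```bash
cat >> h.py <<'E'
def wworld(z):
    K,R,t,d=z['camera_matrix'],z['R'],z['t'],z['d']
    v,u=np.mgrid[:384,:512]; ax=(u-K[0,2])/K[0,0]; ay=(v-K[1,2])/K[1,1]; th=np.hypot(ax,ay)+1e-9
    c=np.stack([ax/th*np.tan(th)*d,ay/th*np.tan(th)*d,d],-1)
    return (c-t)@R
def backtilt(z):
    W=wworld(z); f=np.array([np.cos(.193),-np.sin(.193),0]); g=np.array([np.sin(.193),np.cos(.193),0])
    o=np.array([.655,-.091,0]); a=(W-o)@f; b=(W-o)@g; h=W[...,2]
    m=(np.abs(b)<.04)&(h>.038)&(h<.076)&(np.abs(a-.005)<.008)&(z['d']>0)
    A=np.stack([h[m]-.055,b[m],np.ones(m.sum())],-1); y=a[m]
    for _ in range(4):
        s=np.linalg.lstsq(A,y,rcond=None)[0]; r=y-A@s; k=np.abs(r)<2.5*r.std(); A,y=A[k],y[k]
    # heights
    top=(np.abs(b)<.04)&(a>-.004)&(a<.004)&(np.abs(h-.082)<.006)
    fen=(np.abs(b)<.05)&(a>.010)&(a<.026)&(np.abs(h-.032)<.006)
    return dict(n=len(y),tilt=s[0].round(4),yaw=s[1].round(4),a0=s[2].round(4),rms=r.std().round(5),topz=np.median(h[top]).round(4),fz=np.median(h[fen]).round(4))
E
python3 - <<'E'
from h import *
for k in(4,6,8): print(k,backtilt(load(f'wrist{k}.npz')))
E
```

```text
4 {'n': 235, 'tilt': np.float64(-0.0102), 'yaw': np.float64(2.1468), 'a0': np.float64(-0.0252), 'rms': np.float64(0.00136), 'topz': np.float64(0.0822), 'fz': np.float64(0.0316)}
6 {'n': 841, 'tilt': np.float64(-0.0001), 'yaw': np.float64(0.0012), 'a0': np.float64(0.0039), 'rms': np.float64(0.00011), 'topz': np.float64(0.0816), 'fz': np.float64(0.0316)}
8 {'n': 2945, 'tilt': np.float64(0.0332), 'yaw': np.float64(-0.0013), 'a0': np.float64(0.0048), 'rms': np.float64(0.00022), 'topz': np.float64(0.0816), 'fz': np.float64(0.0316)}
```

The wrist depth settles it. Unloaded, the bracket's back stood at tilt 0.000, yaw 0.001. Under the push it leans +33 mrad, so the leaning fingers press too high and tip it. I'll back off and let it settle, then give the tool the opposite lean by pulling the fingertips against the back of the fixed fence.

```bash
python3 -m creep '[{"dx":-0.1,"dy":0,"dz":-0.1,"twist":0,"claw":1},{"dx":-0.4,"dy":0,"dz":-0.4,"twist":0,"claw":1},{"dx":-0.7,"dy":0,"dz":-1.5,"twist":0,"claw":1},{"dx":-0.7,"dy":0,"dz":-4.5,"twist":0,"claw":1},{"dx":-0.7,"dy":0,"dz":-7.5,"twist":0,"claw":1}]' 40; python3 go.py .728 .013 .115 -0.194; python3 - <<'E'
from rig import eyes
from h import *
c=eyes.get_calibration('wrist');p,d=eyes.get_image('wrist'); np.savez('wrist9.npz',p=p,d=d,**c)
print(backtilt(load('wrist9.npz'))); cv2.imwrite('pics/wrist9.png',p[:,:,::-1])
E
```

```text
t: 13.28
tool_pos: [0.6267, -0.0866, 0.1171]
tcp_rot: [-3.137, 0.028, -0.192]
contact_force: [1.1, -0.3, -0.5]
width: -0.0
t 13.2833 pos [ 0.6267 -0.0866  0.1171] rpy [-3.1372  0.0276 -0.1919] F [ 1.05 -0.31 -0.54] M [-0.01  0.15 -0.04] w -0.0
dx,dy,dz cm [  8.05 -11.71   0.04] twist 0.0021
{'n': 997, 'tilt': np.float64(-0.0004), 'yaw': np.float64(-0.0011), 'a0': np.float64(0.004), 'rms': np.float64(0.00013), 'topz': np.float64(0.0816), 'fz': np.float64(0.0316)}
```

View pics/wrist9.png

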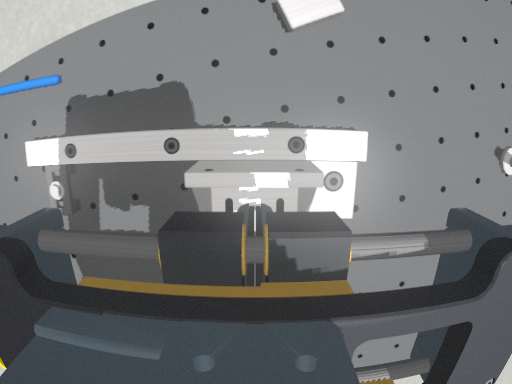

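Unloaded, it settled back flush: tilt −0.000, seated against the fence and the stop. Moving behind the fence's free middle.

```bash
python3 -m creep '[{"dx":2,"dy":-3,"dz":-0.5,"twist":0,"claw":1},{"dx":4,"dy":-6,"dz":-0.5,"twist":0,"claw":1},{"dx":6,"dy":-9,"dz":-0.5,"twist":0,"claw":1},{"dx":8,"dy":-11.7,"dz":-0.5,"twist":0,"claw":1},{"dx":8.2,"dy":-11.7,"dz":-0.5,"twist":0,"claw":1}]' 40; python3 go.py .730 .013 .115 -0.194; python3 -m creep '[{"dx":0,"dy":0,"dz":0,"twist":0,"claw":1},{"dx":0,"dy":0,"dz":0,"twist":0,"claw":1}]' 40; python3 go.py .730 .013 .038 -0.194;python3 - <<'E'
from rig import eyes
from h import *
c=eyes.get_calibration('wrist');p,d=eyes.get_image('wrist');cv2.imwrite('pics/wrist10.png',p[:,:,::-1])
E
```

```text
t: 13.75
tool_pos: [0.7382, 0.0167, 0.1295]
tcp_rot: [-3.133, 0.008, -0.188]
contact_force: [0.8, 0.3, 0.0]
width: 0.0003
t 13.75 pos [0.7382 0.0167 0.1295] rpy [-3.1333  0.0084 -0.1879] F [0.83 0.32 0.02] M [ 0.02  0.18 -0.01] w 0.0003
dx,dy,dz cm [-0.72  0.53  1.45] twist 0.0061
t: 13.92
tool_pos: [0.7385, 0.0172, 0.1293]
tcp_rot: [-3.133, 0.008, -0.187]
contact_force: [0.2, 0.3, -0.1]
width: 0.0005
t 13.9167 pos [0.7385 0.0172 0.1293] rpy [-3.1331  0.0081 -0.1872] F [ 0.16  0.32 -0.12] M [-0.05  0.19 -0.06] w 0.0005
dx,dy,dz cm [-0.68  0.65  9.13] twist 0.0068
```

View pics/wrist10.png

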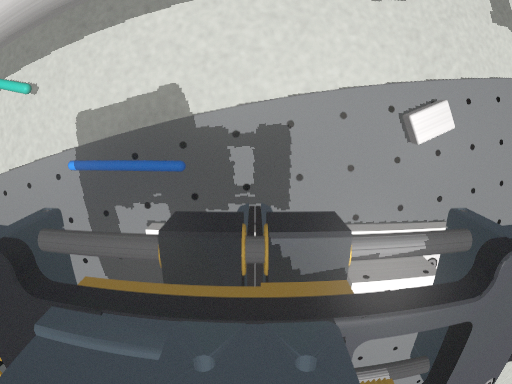

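```bash
python3 -m creep '[{"dx":-0.5,"dy":0.6,"dz":3,"twist":0.006,"claw":1},{"dx":-0.5,"dy":0.6,"dz":6,"twist":0.006,"claw":1},{"dx":-0.5,"dy":0.6,"dz":8.2,"twist":0.006,"claw":1},{"dx":-0.5,"dy":0.6,"dz":8.8,"twist":0.006,"claw":1},{"dx":-0.5,"dy":0.6,"dz":8.9,"twist":0.006,"claw":1}]' 40; python3 go.py .719 .013 .038 -0.194
```

```text
t: 14.38
tool_pos: [0.7294, 0.0112, 0.0389]
tcp_rot: [-3.135, 0.013, -0.195]
contact_force: [0.3, -0.2, 0.5]
width: -0.0
t 14.3833 pos [0.7294 0.0112 0.0389] rpy [-3.1346  0.0127 -0.1953] F [ 0.26 -0.23  0.49] M [-0.06  0.2   0.02] w -0.0
dx,dy,dz cm [-1.06  0.03  0.1 ] twist -0.0013
```

```bash
python3 -m creep '[{"dx":-0.4,"dy":0,"dz":0.05,"twist":0,"claw":1},{"dx":-0.8,"dy":0,"dz":0.05,"twist":0,"claw":1},{"dx":-1.1,"dy":0,"dz":0.05,"twist":0,"claw":1},{"dx":-1.3,"dy":0,"dz":0.05,"twist":0,"claw":1}]' 40; python3 go.py .719 .013 .038 -0.194;  python3 -m creep '[{"dx":-0.3,"dy":0,"dz":0,"twist":0,"claw":1},{"dx":-0.4,"dy":0,"dz":0,"twist":0,"claw":1},{"dx":-0.4,"dy":0,"dz":0,"twist":0,"claw":1}]' 40; python3 go.py .719 .013 .038 -0.194
```

```text
t: 14.72
tool_pos: [0.7227, 0.0124, 0.0416]
tcp_rot: [-3.133, -0.004, -0.195]
contact_force: [14.1, -3.6, -7.1]
width: 0.0002
t 14.7167 pos [0.7227 0.0124 0.0416] rpy [-3.1335 -0.0045 -0.1948] F [14.14 -3.61 -7.12] M [-0.71 -2.46  0.05] w 0.0002
dx,dy,dz cm [-0.37  0.02  0.36] twist -0.0008
t: 14.97
tool_pos: [0.7226, 0.0125, 0.0446]
tcp_rot: [-3.132, -0.016, -0.195]
contact_force: [6.8, -1.9, -1.7]
width: 0.0002
t 14.9667 pos [0.7226 0.0125 0.0446] rpy [-3.1325 -0.0157 -0.1946] F [ 6.79 -1.86 -1.73] M [-0.44 -1.17 -0.05] w 0.0002
dx,dy,dz cm [-0.37  0.02  0.65] twist -0.0006
```

```bash
python3 -m creep '[{"dx":-0.1,"dy":0,"dz":0.5,"twist":0,"claw":1},{"dx":-0.4,"dy":0,"dz":0.7,"twist":0,"claw":1},{"dx":-0.5,"dy":0,"dz":0.7,"twist":0,"claw":1},{"dx":-0.5,"dy":0,"dz":0.7,"twist":0,"claw":1}]' 40; python3 go.py .719 .013 .038 -0.194;  python3 -m creep '[{"dx":-0.3,"dy":0,"dz":0.3,"twist":0,"claw":1},{"dx":-0.5,"dy":0,"dz":0.3,"twist":0,"claw":1},{"dx":-0.5,"dy":0,"dz":0.3,"twist":0,"claw":1}]' 40; python3 go.py .719 .013 .038 -0.194
```

```text
t: 15.3
tool_pos: [0.7225, 0.0128, 0.0403]
tcp_rot: [-3.131, -0.029, -0.194]
contact_force: [9.2, -2.2, -0.2]
width: 0.0004
t 15.3 pos [0.7225 0.0128 0.0403] rpy [-3.1311 -0.0289 -0.1943] F [ 9.22 -2.2  -0.19] M [-0.45 -1.51  0.04] w 0.0004
dx,dy,dz cm [-0.36  0.05  0.22] twist -0.0003
t: 15.55
tool_pos: [0.7225, 0.0131, 0.0398]
tcp_rot: [-3.13, -0.042, -0.194]
contact_force: [11.0, -2.8, -0.5]
width: 0.0002
t 15.55 pos [0.7225 0.0131 0.0398] rpy [-3.1299 -0.0423 -0.1938] F [10.98 -2.85 -0.51] M [-0.51 -1.71 -0.01] w 0.0002
dx,dy,dz cm [-0.35  0.07  0.16] twist 0.0002
```

```bash
python3 -m creep '[{"dx":-0.4,"dy":0,"dz":0.25,"twist":0,"claw":1},{"dx":-0.55,"dy":0,"dz":0.25,"twist":0,"claw":1},{"dx":-0.55,"dy":0,"dz":0.25,"twist":0,"claw":1}]' 40;  python3 -m creep '[{"dx":-0.4,"dy":0,"dz":0.3,"twist":0,"claw":1},{"dx":-0.55,"dy":0,"dz":0.3,"twist":0,"claw":1},{"dx":-0.55,"dy":0,"dz":0.3,"twist":0,"claw":1}]' 40; python3 go.py .719 .013 .038 -0.194
```

```text
t: 15.8
tool_pos: [0.7223, 0.0132, 0.0398]
tcp_rot: [-3.129, -0.056, -0.194]
contact_force: [11.5, -2.7, -1.2]
width: 0.0001
t: 16.05
tool_pos: [0.7223, 0.0134, 0.0394]
tcp_rot: [-3.128, -0.071, -0.193]
contact_force: [11.4, -3.8, -0.8]
width: 0.0005
t 16.05 pos [0.7223 0.0134 0.0394] rpy [-3.1275 -0.0706 -0.1932] F [11.35 -3.78 -0.84] M [-0.57 -1.74 -0.09] w 0.0005
dx,dy,dz cm [-0.32  0.1   0.11] twist 0.0008
```

```bash
python3 -m creep '[{"dx":0.8,"dy":0,"dz":0,"twist":0,"claw":1},{"dx":0.8,"dy":0,"dz":-3,"twist":0,"claw":1},{"dx":0.8,"dy":0,"dz":-6,"twist":0,"claw":1},{"dx":0.8,"dy":0,"dz":-8.6,"twist":0,"claw":1},{"dx":0.8,"dy":0,"dz":-8.6,"twist":0,"claw":1}]' 40; python3 go.py .624 -.086 .125 -0.193
```

```text
t: 16.47
tool_pos: [0.7259, 0.0122, 0.1328]
tcp_rot: [-3.125, -0.08, -0.193]
contact_force: [0.4, 0.9, 1.7]
width: 0.0005
t 16.4667 pos [0.7259 0.0122 0.1328] rpy [-3.1253 -0.08   -0.1932] F [0.39 0.95 1.73] M [-0.08  0.2   0.02] w 0.0005
dx,dy,dz cm [-8.15 11.59 -0.06] twist -0.0002
```

```bash
python3 -m creep '[{"dx":-2,"dy":3,"dz":0,"twist":0,"claw":1},{"dx":-4,"dy":6,"dz":0,"twist":0,"claw":1},{"dx":-6,"dy":8.5,"dz":0,"twist":0,"claw":1},{"dx":-7.5,"dy":10.7,"dz":0,"twist":0,"claw":1},{"dx":-8.1,"dy":11.6,"dz":0,"twist":0,"claw":1}]' 40; python3 -m creep '[{"dx":0,"dy":0,"dz":0,"twist":0,"claw":1},{"dx":0,"dy":0,"dz":0,"twist":0,"claw":1}]' 40; python3 go.py .624 -.086 .125 -0.193; python3 - <<'E'
from rig import eyes
from h import *
c=eyes.get_calibration('wrist');p,d=eyes.get_image('wrist'); np.savez('wrist11.npz',p=p,d=d,**c)
print(backtilt(load('wrist11.npz'))); cv2.imwrite('pics/wrist11.png',p[:,:,::-1])
E
```

```text
t: 16.88
tool_pos: [0.6201, -0.0876, 0.1237]
tcp_rot: [-3.126, -0.075, -0.195]
contact_force: [0.8, 1.5, -0.3]
width: 0.0005
t: 17.05
tool_pos: [0.6195, -0.0876, 0.1237]
tcp_rot: [-3.126, -0.074, -0.196]
contact_force: [1.3, 0.0, 0.2]
width: 0.0005
t 17.05 pos [ 0.6195 -0.0876  0.1237] rpy [-3.1255 -0.074  -0.196 ] F [1.28 0.02 0.23] M [-0.05  0.2  -0.04] w 0.0005
dx,dy,dz cm [ 0.42 -0.24 -0.1 ] twist -0.003
{'n': 307, 'tilt': np.float64(0.0011), 'yaw': np.float64(-0.0007), 'a0': np.float64(0.004), 'rms': np.float64(8e-05), 'topz': np.float64(0.0816), 'fz': np.float64(0.0316)}
```

View pics/wrist11.png

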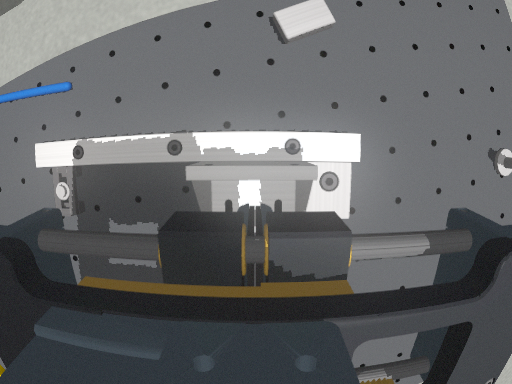

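```bash
python3 go.py .624 -.0865 .049 -0.193; python3 -m creep '[{"dx":0,"dy":-0.1,"dz":2.5,"twist":-0.003,"claw":1},{"dx":-0.1,"dy":-0.1,"dz":5,"twist":-0.003,"claw":1},{"dx":-0.1,"dy":-0.1,"dz":6.7,"twist":-0.003,"claw":1},{"dx":-0.1,"dy":-0.1,"dz":7.4,"twist":-0.003,"claw":1},{"dx":-0.1,"dy":-0.1,"dz":7.4,"twist":-0.003,"claw":1}]' 40; python3 go.py .632 -.088 .042 -0.193
```

```text
t 17.1 pos [ 0.6205 -0.0871  0.1238] rpy [-3.1253 -0.0752 -0.1951] F [0.12 0.71 0.04] M [-0.02  0.16  0.01] w 0.0007
dx,dy,dz cm [-0.23 -0.    7.49] twist -0.0021
t: 17.52
tool_pos: [0.6253, -0.0846, 0.0479]
tcp_rot: [-3.125, -0.072, -0.191]
contact_force: [-0.2, 0.3, -0.1]
width: 0.0006
t 17.5167 pos [ 0.6253 -0.0846  0.0479] rpy [-3.1254 -0.0718 -0.1908] F [-0.2   0.27 -0.13] M [0.01 0.22 0.04] w 0.0006
dx,dy,dz cm [0.68 0.22 0.64] twist 0.0022
```

```bash
python3 -m creep '[{"dx":0.2,"dy":0.2,"dz":0.2,"twist":0.002,"claw":1},{"dx":0.4,"dy":0.2,"dz":0.4,"twist":0.002,"claw":1},{"dx":0.5,"dy":0.2,"dz":0.5,"twist":0.002,"claw":1},{"dx":0.5,"dy":0.2,"dz":0.5,"twist":0.002,"claw":1}]' 40; python3 go.py .632 -.088 .042 -0.193
```

```text
t: 17.85
tool_pos: [0.6308, -0.0875, 0.0439]
tcp_rot: [-3.125, -0.073, -0.193]
contact_force: [-0.2, 0.4, -0.3]
width: 0.0007
t 17.85 pos [ 0.6308 -0.0875  0.0439] rpy [-3.1252 -0.073  -0.1928] F [-0.16  0.38 -0.27] M [ 0.04  0.23 -0.04] w 0.0007
dx,dy,dz cm [0.12 0.03 0.2 ] twist 0.0002
```

```bash
python3 -m creep '[{"dx":0.1,"dy":0,"dz":0.2,"twist":0,"claw":1},{"dx":0.2,"dy":0,"dz":0.3,"twist":0,"claw":1},{"dx":0.3,"dy":0,"dz":0.35,"twist":0,"claw":1},{"dx":0.35,"dy":0,"dz":0.4,"twist":0,"claw":1},{"dx":0.4,"dy":0,"dz":0.4,"twist":0,"claw":1}]' 40; python3 go.py .632 -.088 .042 -0.193; python3 - <<'E'
from rig import eyes
from h import *
c=eyes.get_calibration('wrist');p,d=eyes.get_image('wrist'); np.savez('wrist12.npz',p=p,d=d,**c)
print(backtilt(load('wrist12.npz'))); cv2.imwrite('pics/wrist12.png',p[:,:,::-1])
E
```

```text
t: 18.27
tool_pos: [0.6313, -0.0876, 0.042]
tcp_rot: [-3.125, -0.065, -0.193]
contact_force: [-13.3, 3.0, 17.6]
width: 0.0001
t 18.2667 pos [ 0.6313 -0.0876  0.042 ] rpy [-3.1251 -0.0652 -0.1928] F [-13.27   3.05  17.57] M [0.5  2.62 0.04] w 0.0001
dx,dy,dz cm [0.08 0.03 0.  ] twist 0.0002
{'n': 2355, 'tilt': np.float64(0.009), 'yaw': np.float64(-0.0014), 'a0': np.float64(0.0041), 'rms': np.float64(0.00018), 'topz': np.float64(0.0815), 'fz': np.float64(0.0316)}
```

Pressing: fence ≈13.6 N, down 17.6 N. The moment puts the contact at z≈0.02, low in the corner. I'll check the apparent 9 mrad tilt against the fixed fence top as a control.

```bash
python3 - <<'E'
from h import *
f=np.array([np.cos(.193),-np.sin(.193),0]); g=np.array([np.sin(.193),np.cos(.193),0]); o=np.array([.655,-.091,0])
for k in(6,8,9,11,12):
    z=load(f'wrist{k}.npz'); W=wworld(z); a=(W-o)@f;b=(W-o)@g;h=W[...,2]
    out=[]
    for nm,m in dict(fence=(np.abs(b)<.1)&(a>.008)&(a<.027)&(np.abs(h-.032)<.004),board=(np.abs(b)<.05)&(a>.05)&(a<.1)&(np.abs(h-.012)<.004),top=(np.abs(b)<.044)&(a>-.004)&(a<.002)&(np.abs(h-.082)<.004)).items():
        if m.sum()<20: out.append((nm,int(m.sum())));continue
        A=np.stack([a[m],b[m],np.ones(m.sum())],-1); s=np.linalg.lstsq(A,h[m],rcond=None)[0]; out.append((nm,int(m.sum()),'slope_a',round(float(s[0]),4),'slope_b',round(float(s[1]),4),'z',round(float(np.median(h[m])),4)))
    # back face profile in height bins
    mb=(np.abs(b)<.035)&(np.abs(a-.005)<.006)&(h>.036)&(h<.08)
    prof=[(round(float(np.median(a[mb&(np.abs(h-c)<.003)])*1000),2),int((mb&(np.abs(h-c)<.003)).sum())) for c in(.04,.05,.06,.07,.077) if (mb&(np.abs(h-c)<.003)).sum()>5]
    print(k,out,prof)
E
```

```text
6 [('fence', 5013, 'slope_a', -0.0042, 'slope_b', -0.0001, 'z', 0.0316), ('board', 6140, 'slope_a', 0.0002, 'slope_b', -0.0007, 'z', 0.0116), ('top', 1119, 'slope_a', 0.0022, 'slope_b', -0.0001, 'z', 0.0817)] [(3.86, 96), (3.85, 107), (3.84, 132), (3.88, 149), (3.85, 174)]
8 [('fence', 10568, 'slope_a', -0.0052, 'slope_b', -0.0002, 'z', 0.0316), ('board', 12974, 'slope_a', 0.0003, 'slope_b', -0.0002, 'z', 0.0116), ('top', 280, 'slope_a', 0.0292, 'slope_b', -0.0031, 'z', 0.0816)] [(4.27, 333), (4.55, 421), (4.93, 501), (5.22, 374), (5.3, 121)]
9 [('fence', 5398, 'slope_a', -0.0018, 'slope_b', -0.0002, 'z', 0.0316), ('board', 6622, 'slope_a', -0.0002, 'slope_b', -0.0006, 'z', 0.0116), ('top', 1233, 'slope_a', 0.0123, 'slope_b', -0.0003, 'z', 0.0816)] [(4.01, 136), (4.04, 138), (3.95, 113), (3.98, 177), (4.01, 208)]
11 [('fence', 4984, 'slope_a', -0.0013, 'slope_b', 0.0003, 'z', 0.0316), ('board', 5756, 'slope_a', -0.0003, 'slope_b', -0.0001, 'z', 0.0115), ('top', 1150, 'slope_a', -0.0031, 'slope_b', -0.0003, 'z', 0.0816)] [(3.87, 9), (3.99, 48), (3.98, 93), (3.99, 104)]
12 [('fence', 10246, 'slope_a', -0.003, 'slope_b', -0.0002, 'z', 0.0316), ('board', 11682, 'slope_a', 0.0001, 'slope_b', -0.0005, 'z', 0.0116), ('top', 708, 'slope_a', 0.0021, 'slope_b', 0.0009, 'z', 0.0816)] [(3.96, 237), (3.98, 282), (4.05, 311), (4.15, 413), (4.21, 525)]
```

View pics/wrist12.png

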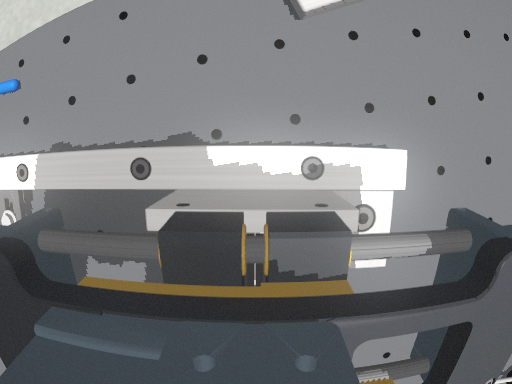

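The upright's top is level (slope 0.002, against 0.029 in the tipped try). I'll trim the push so both components are about equal, and measure again.

```bash
python3 -m creep '[{"dx":0.33,"dy":0,"dz":0.24,"twist":0,"claw":1},{"dx":0.33,"dy":0,"dz":0.24,"twist":0,"claw":1},{"dx":0.33,"dy":0,"dz":0.24,"twist":0,"claw":1},{"dx":0.33,"dy":0,"dz":0.24,"twist":0,"claw":1}]' 40; python3 go.py .632 -.088 .042 -0.193; python3 - <<'E'
from rig import eyes,monitor
from h import *
c=eyes.get_calibration('wrist');p,d=eyes.get_image('wrist'); np.savez('wrist13.npz',p=p,d=d,**c)
print(backtilt(load('wrist13.npz')))
for i in range(3):
  c=eyes.get_calibration('side');p,d=eyes.get_image('side');print(monitor.read_state()['contact_force'].round(2),monitor.read_state()['torque'].round(2))
np.savez('side13.npz',p=p,d=d,**c);cv2.imwrite('pics/side13.png',cv2.resize(p[130:260,200:330,::-1],None,fx=4,fy=4))
f=np.array([np.cos(.193),-np.sin(.193),0]); g=np.array([np.sin(.193),np.cos(.193),0]); o=np.array([.655,-.091,0])
z=load('wrist13.npz');W=wworld(z); a=(W-o)@f;b=(W-o)@g;h=W[...,2]
m=(np.abs(b)<.044)&(a>-.004)&(a<.002)&(np.abs(h-.082)<.004)
A=np.stack([a[m],b[m],np.ones(m.sum())],-1);print(np.linalg.lstsq(A,h[m],rcond=None)[0].round(4))
# lateral: ends of upright top vs. before
for k in(6,9,11,13):
  W=wworld(load(f'wrist{k}.npz'));a=(W-o)@f;b=(W-o)@g;h=W[...,2];m=(np.abs(h-.082)<.003)&(np.abs(a)<.003)
  print(k,'b range',np.percentile(b[m],[.5,99.5]).round(4),'a',np.median(a[m]).round(4))
E
```

```text
t: 18.65
tool_pos: [0.6314, -0.0876, 0.0419]
tcp_rot: [-3.125, -0.059, -0.193]
contact_force: [-11.6, 2.6, 17.2]
width: 0.0005
t 18.65 pos [ 0.6314 -0.0876  0.0419] rpy [-3.1251 -0.0587 -0.1929] F [-11.59   2.63  17.19] M [0.47 2.36 0.03] w 0.0005
dx,dy,dz cm [ 0.07  0.02 -0.01] twist 0.0001
{'n': 2486, 'tilt': np.float64(0.0081), 'yaw': np.float64(-0.0012), 'a0': np.float64(0.0041), 'rms': np.float64(0.00019), 'topz': np.float64(0.0814), 'fz': np.float64(0.0316)}
[-11.71   2.47  17.6 ] [0.42 2.33 0.09]
[-11.4    1.75  18.66] [0.34 2.4  0.05]
[-12.08   1.67  17.42] [ 0.34  2.41 -0.05]
[ 0.0125 -0.0009  0.0815]
6 b range [-0.0456  0.0433] a 0.0
9 b range [-0.0459  0.0432] a 0.0001
11 b range [-0.0458  0.0435] a 0.0002
13 b range [-0.0458  0.0432] a 0.0004
```

View pics/side13.png

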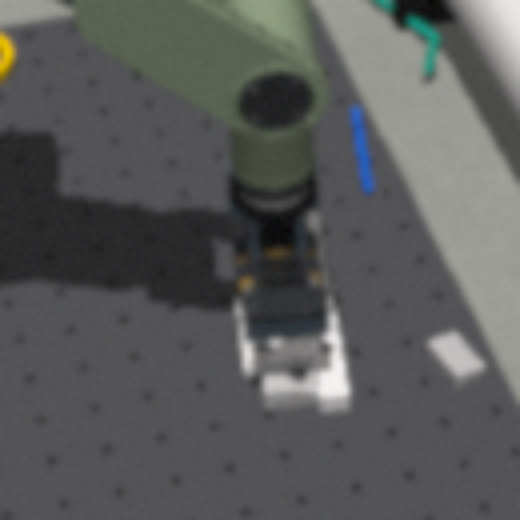

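The reading stays at 0.008 with less push. In the tipped try the same view read 0.033 with the finger face flush at 0.025, so about 0.008 is this view's bias and the bracket is flat. Final trim towards equal components.

```bash
python3 -m creep '[{"dx":0.38,"dy":0,"dz":0.18,"twist":0,"claw":1},{"dx":0.4,"dy":0,"dz":0.17,"twist":0,"claw":1},{"dx":0.4,"dy":0,"dz":0.17,"twist":0,"claw":1},{"dx":0.4,"dy":0,"dz":0.17,"twist":0,"claw":1}]' 40; python3 go.py .632 -.088 .042 -0.193; python3 - <<'E'
from rig import eyes,monitor
from h import *
F=[]
for i in range(4):
  c=eyes.get_calibration('wrist');p,d=eyes.get_image('wrist');s=monitor.read_state();F.append(s['contact_force'])
np.savez('wrist14.npz',p=p,d=d,**c);print(np.array(F).round(1).tolist(),np.mean(F,0)@[-.981,.192,0]);print(backtilt(load('wrist14.npz')),s['tcp_rot'])
E
```

```text
t: 19.18
tool_pos: [0.6315, -0.0877, 0.0419]
tcp_rot: [-3.125, -0.051, -0.193]
contact_force: [-12.2, 2.7, 15.1]
width: 0.0
t 19.1833 pos [ 0.6315 -0.0877  0.0419] rpy [-3.125  -0.0507 -0.1928] F [-12.2    2.75  15.09] M [0.44 2.36 0.04] w 0.0
dx,dy,dz cm [ 0.05  0.02 -0.01] twist 0.0002
[[-12.5, 3.1, 14.3], [-12.3, 2.0, 14.0], [-11.4, 2.6, 14.0], [-12.1, 2.5, 14.9]] 12.346611495013232
{'n': 2605, 'tilt': np.float64(0.0091), 'yaw': np.float64(-0.001), 'a0': np.float64(0.0041), 'rms': np.float64(0.00019), 'topz': np.float64(0.0814), 'fz': np.float64(0.0316)} [-3.12505678 -0.05082643 -0.19280033]
```

```bash
python3 -m creep '[{"dx":0.42,"dy":0,"dz":0.17,"twist":0,"claw":1},{"dx":0.47,"dy":0,"dz":0.17,"twist":0,"claw":1},{"dx":0.47,"dy":0,"dz":0.17,"twist":0,"claw":1},{"dx":0.47,"dy":0,"dz":0.17,"twist":0,"claw":1}]' 40; python3 - <<'E'
from rig import eyes,monitor
from h import *
F=[]
for i in range(5):
  c=eyes.get_calibration('wrist');p,d=eyes.get_image('wrist');s=monitor.read_state();F.append(s['contact_force'])
np.savez('wrist15.npz',p=p,d=d,**c);print(np.array(F).round(1).tolist(),np.mean(F,0)@[-.981,.192,0]);print(backtilt(load('wrist15.npz')),s['tcp_rot'],s['t'])
cv2.imwrite('pics/w15.png',p[:,:,::-1]); p,d=eyes.get_image('scene');cv2.imwrite('pics/sc15.png',p[:,:,::-1])
E
```

```text
t: 19.72
tool_pos: [0.6317, -0.0877, 0.0418]
tcp_rot: [-3.125, -0.041, -0.193]
contact_force: [-13.0, 1.9, 15.7]
width: 0.0007
[[-13.5, 3.0, 16.5], [-12.9, 2.3, 14.9], [-13.1, 2.7, 15.3], [-13.2, 2.5, 15.4], [-13.6, 2.1, 15.3]] 13.478364846542357
{'n': 2791, 'tilt': np.float64(0.009), 'yaw': np.float64(-0.0011), 'a0': np.float64(0.0041), 'rms': np.float64(0.0002), 'topz': np.float64(0.0815), 'fz': np.float64(0.0316)} [-3.12503285 -0.04127762 -0.19280987] 19.9667
```

View pics/w15.png

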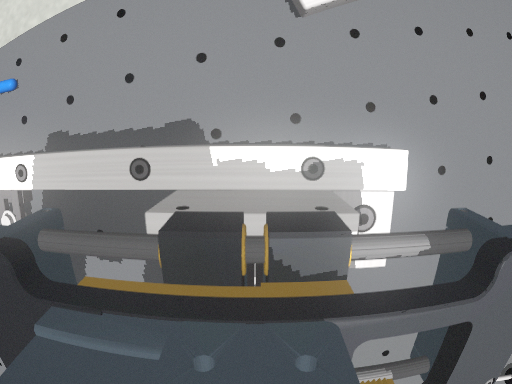

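View pics/sc15.png

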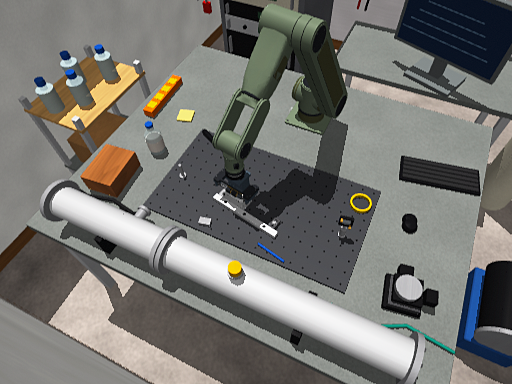

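The push is steady at 13.5 N into the fence and 15.4 N down, 20.5 N in all. The wrist view shows the bracket abutting the fence edge (row ≈190) and the stop (column ≈358). The scene view shows the bystanders in place. Handing in.

```bash
python3 -c "
from rig import manip
print(manip.finish_job())"
```

```text
the job is handed in; nothing more can be done
None
```

The bracket is seated against the fence and the solid stop block. I handed the job in at about 20 s, with the closed fingers still pushing low in its inside corner.

**Push:** it read 13.5 N into the fence and about 15.4 N down, 20.5 N in all, with almost no sideways force. The down share is slightly larger than equal.

**First push:** it failed. The tool had leaned, the fingers pressed too high, and the bracket tipped about 25 mrad. I backed off and it settled flush again. I then gave the tool the opposite lean by pulling the fingertips against the back of the fixed fence, and pushed again low in the corner.

**Last checks:**
- **Fence:** the wrist camera's depth shows the upright's back parallel to the fence within about 1 mrad, with no visible gap.
- **Stop:** there was no visible gap there either. The measured end position, last checked two trims before hand-in, had not moved since before the push.
- **Foot on the board:** unloaded, the back measured upright to within 1 mrad. Under the push the same view read 8–9 mrad. I put that down to bias in that close view, because the reading did not change with the push force and the contact is low. I did not confirm it independently: one slope check on the upright's top agreed (0.002), a later one read 0.0125, and the side camera was inconclusive.
- **Other things:** the bystanders look untouched in the final scene picture.

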